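# Put the plugged chromatography columns away in the column tray

## Robot

A 6-joint arm with a two-finger parallel gripper is mounted at the origin on the work surface. World frame = base frame: x ahead of the robot, y to its left, z up, the work surface at z = 0. Lengths are in m, angles in rad, forces in N, time in s.
With the tool pointing down it reaches from about 0.375 to 0.9 m from the base axis. Payload 3.1 kg.
Tool frame: the origin (TCP) lies midway between the tips of the shut fingers; the grasp point (between the pads) lies 19 mm behind it; z points along the fingers, y is the direction in which the jaws open and shut (so a half turn about z gives the same grasp; the last joint's range is limited). The gripper opens to 87 mm and grips with 3 to 60 N. Pads are 19 mm wide; open, the fingers measure 117 mm over their backs; the gripper's body (75 mm by 190 mm) begins 51 mm behind the grasp point.
Start: joints at [-1.355, 0.527, 1.433, -0, 1.181, -0.178], TCP at [0.24, -0.577, 0.198] pointing down, gripper open.
Joint ranges: [-3.08, 3.08], [-0.75, 2.2], [0.22, 2.44], [-1.43, 4.57], [0, 2.65], [-2.85, 2.85]. Speed limits (rad/s): [2.79, 2.79, 3.14, 3.14, 3.14, 3.14].

## Interface

Orientations are given as a unit quaternion [x, y, z, w].
In Python, from plant import read_state, capture, sign_off gives the robot as it stands.
- The arm moves only by the tool apply_moves, never from a script. Its argument "plan" is a list of rows, each an object of numbers: "x", "y", "z": the shift along the tool's x, y, z in units of 25 mm (1.0 is 25 mm); "yaw": the turn about the tool's z in units of 6 degrees (1.0 is 6 degrees). A call has 1 to 20 rows; each row is the pose to reach, as a shift and turn from the pose measured when the call began, along the tool's axes at that moment; what a row does not reach only later rows make up. A row lasts 1/10 s, in which the tool goes at most 50 mm and 8.59 degrees, less where a joint would pass 70% of its speed; a pose out of reach is approached as far as the arm can. A call with a gripper value outside its range is refused whole. "gripper" is the gripper command: -1 is fully open, 1 is shut, values between are in proportion, set as the call begins (left out, the last holds). The fingers move at their own pace and stop on an object; "squeeze" is the grip in N (left out, the last holds). Time passes only in rows, so rows that repeat a pose let the fingers close. It gives the time, the measured TCP pose, the force and the opening at its end, in the units of the state.
- read_state(): the state, without advancing time (a new reading comes with each control period).
- capture(name): name is "scene" or "top" or "wrist"; returns a dict with "color" (420x560x3 uint8, red, green, blue), "fov_y" (degrees; the focal length in pixels is half the picture's height over the tangent of half this angle, whatever the lens; pixels are square), "cx", "cy" (the principal point, pixels), "camera_from_world" (4x4, takes a point from world to camera coordinates). Camera axes: x right, y down, z forward; pixel columns grow to the right and rows downward; lengths in m; the calibration is good to about 2 mm. A picture is of the moment at which its call begins. There is no depth.
- sign_off(): hands the job in, once; it reports no verdict.
The state is a dict: "t": time; "qpos": joint angles; "joint_velocities": joint speeds; "joint_efforts": joint torques, N m; "tool_pos": TCP position; "orientation": TCP orientation; "ft_force": force on the tool from outside, world axes, zero at the start; "moment": the same for the moment, N m; "grip_width": finger opening in m.
Only numpy, scipy, OpenCV 4.12 (cv2) and the standard library are available. Lean on these libraries where they do the work, as an engineer would, in place of code of your own. Each camera call takes 0.05 s, during which the arm holds its last target. There are 200 camera calls.

## Task

Put the four full-length columns that have white plugs in both ends away in the grey column tray, each lying in the pair of V saddles made for its thickness: the thickest column in the widest notches, and so on down to the thinnest in the narrowest. Lay each one in fully, about midway along, without dropping it; the column with no end plugs and the short guard-column holder do not belong in the tray, so leave those two where they lie.

Things in the scene. Friction and masses are not known exactly. Their poses are not given: they have to be found in the camera images.
- column_thin_mid (a point): thinnest plugged column, loose, 110 g: steel tube 9 mm thick, a hexagonal fitting at each end (16 mm across flats, 14 mm long), 150 mm over the fittings, plus a white plug (12 mm thick) standing 18 mm out of each end. It lies on its fittings' flats, axis 8 mm above the bench. Point: middle of the tube, on its axis; y along the tube, z up. Both ends alike.
- column_slim_mid (a point): second thinnest plugged column, loose, 200 g: steel tube 16 mm thick, a hexagonal fitting at each end (25 mm across flats, 17 mm long), 150 mm over the fittings, plus a white plug (14 mm thick) standing 18 mm out of each end. It lies on its fittings' flats, axis 12.5 mm above the bench. Point: middle of the tube, on its axis; y along the tube, z up. Both ends alike.
- column_stout_mid (a point): second thickest plugged column, loose, 400 g: steel tube 24 mm thick, a hexagonal fitting at each end (34 mm across flats, 20 mm long), 150 mm over the fittings, plus a white plug (16 mm thick) standing 18 mm out of each end. It lies on its fittings' flats, axis 17 mm above the bench. Point: middle of the tube, on its axis; y along the tube, z up. Both ends alike.
- column_thick_mid (a point): thickest plugged column, loose, 780 g: steel tube 34 mm thick, a hexagonal fitting at each end (46 mm across flats, 22 mm long), 150 mm over the fittings, plus a white plug (16 mm thick) standing 18 mm out of each end. It lies on its fittings' flats, axis 23 mm above the bench. Point: middle of the tube, on its axis; y along the tube, z up. Both ends alike.
- saddle_thin_seat (a point): fixed saddle for the 9 mm tube: two black 12 mm plates, 72 mm apart (centres), on one foot, with pale-lined V notches 26 mm wide at the mouth; finger room between. Point: the middle of the seated tube, on its axis, 32 mm over the tray floor (4 mm above the bench), 13 mm under the plates' tops; y along the tube, z up. Saddles stand 72 mm apart in a grey tray, 312 x 230, walls 30 high.
- saddle_slim_seat (a point): fixed saddle for the 16 mm tube: two black 12 mm plates, 72 mm apart (centres), on one foot, with pale-lined V notches 33 mm wide at the mouth; finger room between. Point: the middle of the seated tube, on its axis, 32 mm over the tray floor (4 mm above the bench), 13 mm under the plates' tops; y along the tube, z up. Saddles stand 72 mm apart in a grey tray, 312 x 230, walls 30 high.
- saddle_stout_seat (a point): fixed saddle for the 24 mm tube: two black 12 mm plates, 72 mm apart (centres), on one foot, with pale-lined V notches 43 mm wide at the mouth; finger room between. Point: the middle of the seated tube, on its axis, 32 mm over the tray floor (4 mm above the bench), 13 mm under the plates' tops; y along the tube, z up. Saddles stand 72 mm apart in a grey tray, 312 x 230, walls 30 high.
- saddle_thick_seat (a point): fixed saddle for the 34 mm tube: two black 12 mm plates, 72 mm apart (centres), on one foot, with pale-lined V notches 55 mm wide at the mouth; finger room between. Point: the middle of the seated tube, on its axis, 32 mm over the tray floor (4 mm above the bench), 13 mm under the plates' tops; y along the tube, z up. Saddles stand 72 mm apart in a grey tray, 312 x 230, walls 30 high.
- unplugged_mid (a point): look-alike, loose: a column just like the second thickest one (tube 24 mm, fittings 34 mm across flats, 150 mm long) but without end plugs; it stays where it lies. The point is the middle of the tube, on its axis, 17 mm above the bench; y along the tube.
- guard_mid (a point): look-alike, loose: a short guard-column holder, 75 mm over its fittings, tube 16 mm, fittings 25 mm across flats, with white plugs at both ends; it stays where it lies. The point is its middle, on its axis, 12.5 mm above the bench; y along the tube.
There are look-alikes about, which are no part of the job. Leave any purple or turquoise look-alike of the part that bears column_stout_mid alone.

How it is judged:
By the outcome, as a careful person would: the job done as asked, in the order asked, and still so for the second after the job is handed in, with the robot touching nothing.
It also fails if it takes over 118 s, if anything falls off the work surface, if the arm or the gripper's body presses on something with over 40 N, if the wrist force passes 120 N, or if a joint passes its speed limit or range.

## Working session

There is one attempt and no reset: what is moved stays moved. The work goes in short steps, Python scripts to look and compute and a tool call to move; the robot and the scene stay as the last step left them, time stands still between calls to the robot, and variables do not carry over. Pictures are saved under pics/ and viewed, about 12 in all and at most 16, crops included, and the job is handed in when it is done.

Besides the shell and the picture viewer there is one more tool, called as a command line: name --argument value ..., lists and objects as JSON in quotes. apply_moves: Moves the arm, as the interface text tells. Its arguments: {"type":"object","properties":{"plan":{"type":"array","items":{"type":"object","properties":{"x":{"type":"number"},"y":{"type":"number"},"z":{"type":"number"},"yaw":{"type":"number"}}}},"gripper":{"type":"number"},"squeeze":{"type":"number"}},"required":["plan"]}

```bash
ls; mkdir -p pics; python3 - <<'E'
from plant import *
import cv2
s=read_state(); print({k:s[k] for k in ('t','tool_pos','orientation','grip_width')})
for n in ('scene','top'):
    c=capture(n); cv2.imwrite(f'pics/{n}0.png',c['color'][:,:,::-1]); print(n,c['fov_y'],c['cx'],c['cy'],c['camera_from_world'].__repr__())
E
```

```text
pics
{'t': 0.0, 'tool_pos': array([ 0.23964595, -0.57636701,  0.19656853]), 'orientation': array([ 9.80682035e-01,  1.95605620e-01, -2.30221135e-05, -1.08958883e-03]), 'grip_width': 0.08665258190154104}
scene 43.67779985278279 268.24665945580364 214.32065639174917 array([[ 0.45698603,  0.8892334 ,  0.02068158, -0.12160052],
       [ 0.57728122, -0.27882109, -0.76746674, -0.25286078],
       [-0.6766906 ,  0.36266066, -0.64075509,  1.78768919],
       [ 0.        ,  0.        ,  0.        ,  1.        ]])
top 43.69405131401441 277.7373342865924 208.94188066315513 array([[-0.00927593, -0.99989243, -0.01136144, -0.07202224],
       [-0.99683561,  0.01014341, -0.07884087,  0.45721976],
       [ 0.07894763,  0.01059417, -0.99682247,  1.67267269],
       [ 0.        ,  0.        ,  0.        ,  1.        ]])
```

View pics/scene0.png

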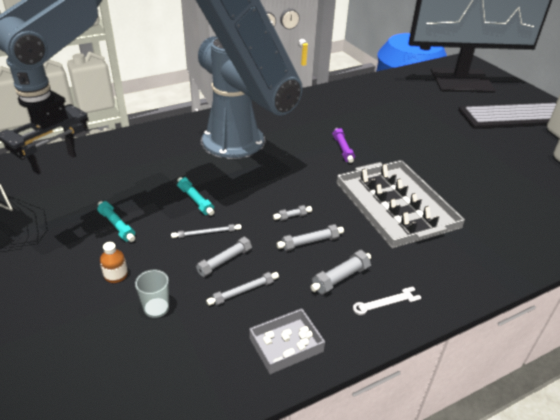

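View pics/top0.png

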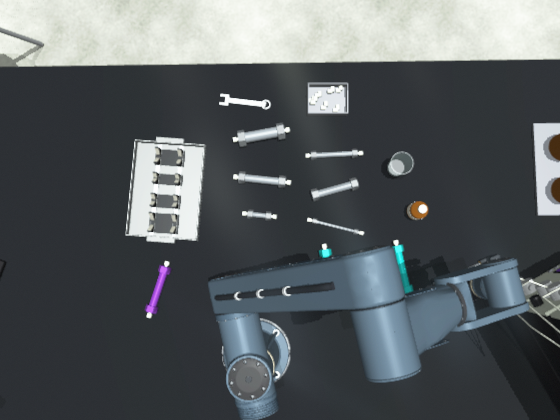

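The scene has the tray at left in the top view (≈165,190). The columns are at (261,134), (262,180), (335,154), (335,188) and (335,227), and the guard is at (260,215). I'll zoom in on this.

```bash
cat > h.py <<'E'
import numpy as np, cv2
from plant import *
def ray(c,uv,z):
    uv=np.atleast_2d(np.asarray(uv,float)); f=c['color'].shape[0]/2/np.tan(np.radians(c['fov_y']/2))
    T=np.array(c['camera_from_world']); R,t=T[:3,:3],T[:3,3]; o=-R.T@t
    d=np.c_[(uv[:,0]-c['cx'])/f,(uv[:,1]-c['cy'])/f,np.ones(len(uv))]@R
    return o+d*((z-o[2])/d[:,2])[:,None]
def proj(c,P):
    T=np.array(c['camera_from_world']); f=c['color'].shape[0]/2/np.tan(np.radians(c['fov_y']/2))
    p=np.atleast_2d(P)@T[:3,:3].T+T[:3,3]; return np.c_[c['cx']+f*p[:,0]/p[:,2],c['cy']+f*p[:,1]/p[:,2]]
E
python3 - <<'E'
from h import *
a=cv2.imread('pics/top0.png'); cv2.imwrite('pics/crop0.png',cv2.resize(a[85:250,120:375],None,fx=3.1,fy=3.1,interpolation=cv2.INTER_CUBIC))
c=capture('top'); g=cv2.cvtColor(c['color'],cv2.COLOR_RGB2GRAY); 
m=(g>75).astype(np.uint8); m[240:]=0;m[:75]=0
cn,_=cv2.findContours(m,cv2.RETR_EXTERNAL,cv2.CHAIN_APPROX_NONE)
for k in cn:
    if cv2.contourArea(k)<60: continue
    (r,wh,an)=cv2.minAreaRect(k); print(np.round(r,1),np.round(wh,1),round(an,1),ray(c,r,.015).round(3))
E
```

```text
[335.3 225.9] [59.2  5.6] 14.7 [[ 0.4   -0.261  0.015]]
[259.5 214.1] [35.2  9.1] 3.4 [[ 0.441 -0.017  0.015]]
[417. 210.] [18. 20.] 90.0 [[ 0.449 -0.525  0.015]]
[334.7 188.7] [12.3 48.5] 74.4 [[ 0.52  -0.262  0.015]]
[262.  178.6] [58.6 11.5] 5.7 [[ 0.556 -0.026  0.015]]
[401. 163.] [24. 26.] 90.0 [[ 0.602 -0.478  0.015]]
[334.  153.5] [ 8.9 58.2] 87.1 [[ 0.636 -0.261  0.015]]
[165.5 188.5] [ 73.2 104.1] 5.1 [[0.527 0.288 0.015]]
[261.  134.2] [16.5 58.9] 79.8 [[ 0.702 -0.024  0.015]]
[546.  168.5] [93. 26.] 90.0 [[ 0.579 -0.945  0.015]]
[244.8 101.1] [51.3 12.2] 5.2 [[0.813 0.029 0.015]]
[327.5  98. ] [32. 41.] 90.0 [[ 0.82  -0.243  0.015]]
```

View pics/crop0.png

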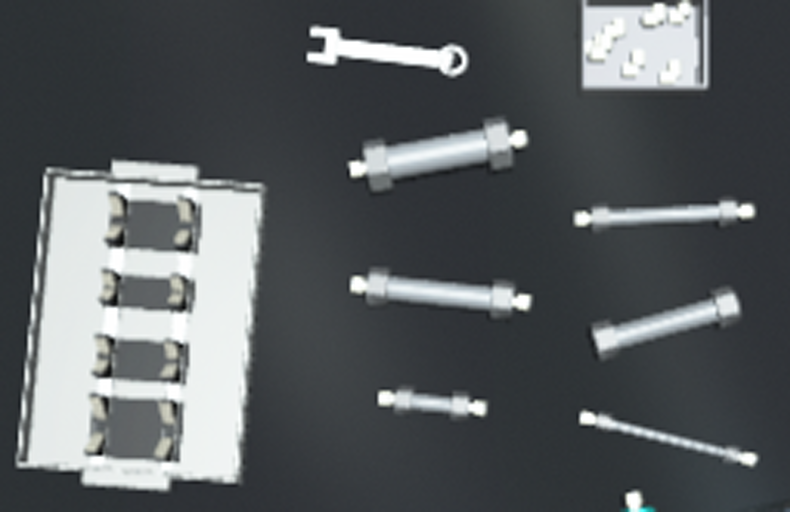

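Stout notches are the top pair in the crop and thick the bottom pair, with slim third and thin second. I'll confirm this up close. Plugs are visible on the 34, 24, 16 and 9 mm columns. Next I move above the thick column.

apply_moves --plan '[{"z": -2}, {"x": 2, "y": -1, "z": -2, "yaw": -1}, {"x": 25.4, "y": -13.2, "z": -2, "yaw": -12.9}, {"x": 25.4, "y": -13.2, "z": -2, "yaw": -12.9}, {"x": 25.4, "y": -13.2, "z": -2, "yaw": -12.9}, {"x": 25.4, "y": -13.2, "z": -2, "yaw": -12.9}, {"x": 25.4, "y": -13.2, "z": -2, "yaw": -12.9}, {"x": 25.4, "y": -13.2, "z": -2, "yaw": -12.9}, {"x": 25.4, "y": -13.2, "z": -2, "yaw": -12.9}, {"x": 25.4, "y": -13.2, "z": -2, "yaw": -12.9}, {"x": 25.4, "y": -13.2, "z": -2, "yaw": -12.9}, {"x": 25.4, "y": -13.2, "z": -2, "yaw": -12.9}, {"x": 25.4, "y": -13.2, "z": -2, "yaw": -12.9}, {"x": 25.4, "y": -13.2, "z": -2, "yaw": -12.9}, {"x": 25.4, "y": -13.2, "z": -2, "yaw": -12.9}, {"x": 25.4, "y": -13.2, "z": -2, "yaw": -12.9}, {"x": 25.4, "y": -13.2, "z": -2, "yaw": -12.9}, {"x": 25.4, "y": -13.2, "z": -2, "yaw": -12.9}, {"x": 25.4, "y": -13.2, "z": -2, "yaw": -12.9}, {"x": 25.4, "y": -13.2, "z": -2, "yaw": -12.9}]' --gripper -1

```text
$.plan[0]: bad value
```

apply_moves --plan '[{"x": 0, "y": 0, "z": -2, "yaw": 0}, {"x": 2, "y": -1, "z": -2, "yaw": -1}, {"x": 25.4, "y": -13.2, "z": -2, "yaw": -12.9}, {"x": 25.4, "y": -13.2, "z": -2, "yaw": -12.9}, {"x": 25.4, "y": -13.2, "z": -2, "yaw": -12.9}, {"x": 25.4, "y": -13.2, "z": -2, "yaw": -12.9}, {"x": 25.4, "y": -13.2, "z": -2, "yaw": -12.9}, {"x": 25.4, "y": -13.2, "z": -2, "yaw": -12.9}, {"x": 25.4, "y": -13.2, "z": -2, "yaw": -12.9}, {"x": 25.4, "y": -13.2, "z": -2, "yaw": -12.9}, {"x": 25.4, "y": -13.2, "z": -2, "yaw": -12.9}, {"x": 25.4, "y": -13.2, "z": -2, "yaw": -12.9}, {"x": 25.4, "y": -13.2, "z": -2, "yaw": -12.9}, {"x": 25.4, "y": -13.2, "z": -2, "yaw": -12.9}, {"x": 25.4, "y": -13.2, "z": -2, "yaw": -12.9}, {"x": 25.4, "y": -13.2, "z": -2, "yaw": -12.9}, {"x": 25.4, "y": -13.2, "z": -2, "yaw": -12.9}, {"x": 25.4, "y": -13.2, "z": -2, "yaw": -12.9}, {"x": 25.4, "y": -13.2, "z": -2, "yaw": -12.9}, {"x": 25.4, "y": -13.2, "z": -2, "yaw": -12.9}]' --gripper -1

```text
t: 2.15
tool_pos: [0.6986, -0.0301, 0.2478]
orientation: [0.644, 0.765, 0.0, -0.001]
ft_force: [1.4, 0.5, 0.2]
grip_width: 0.0871
```

```bash
cat >> h.py <<'E'
def tool():
    s=read_state(); q=s['orientation']; return np.array(s['tool_pos']),np.degrees(2*np.arctan2(q[1],q[0])),s
def delta(x,y,z,th):
    p,t,s=tool(); t2=np.radians(t); dx,dy=x-p[0],y-p[1]
    dth=(th-t+90)%180-90
    return dict(x=round((dx*np.cos(t2)+dy*np.sin(t2))/.025,2),y=round((dx*np.sin(t2)-dy*np.cos(t2))/.025,2),z=round((p[2]-z)/.025,2),yaw=round(-dth/6,2),th=round(t,2),pos=p.round(4).tolist(),w=round(s['grip_width'],4),F=np.round(s['ft_force'],1).tolist())
E
python3 - <<'E'
from h import *
c=capture('wrist'); cv2.imwrite('pics/w1.png',c['color'][:,:,::-1]); T=np.array(c['camera_from_world']);R=T[:3,:3];print((-R.T@T[:3,3]).round(3),R.round(2).tolist(),c['fov_y'])
t=capture('top'); cv2.imwrite('pics/top1.png',t['color'][:,:,::-1])
# expected pixel of thick column
print(proj(c,[[.702,-.024,.023]]).round(1), delta(.702,-.024,.25,100))
E
```

```text
[0.686 0.04  0.436] [[0.99, 0.17, -0.0], [0.17, -0.95, 0.26], [0.04, -0.26, -0.97]] 62.76943154613427
[[293.3 180.8]] {'x': np.float64(0.2), 'y': np.float64(0.16), 'z': np.float64(-0.09), 'yaw': np.float64(-0.02), 'th': np.float64(99.85), 'pos': [0.6989, -0.0297, 0.2479], 'w': 0.0875, 'F': [0.0, 0.1, -0.3]}
```

View pics/w1.png

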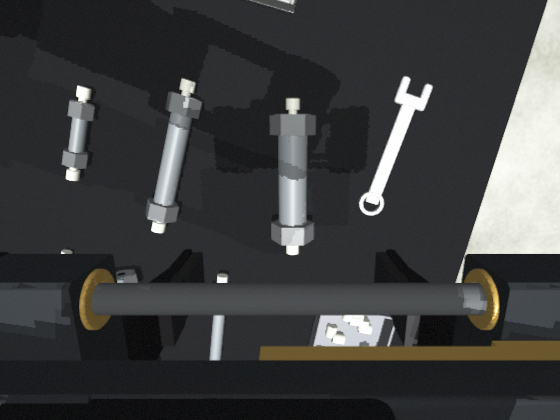

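The wrist view shows the thick column's plugs at (293,104) and (292,250), and the stout column's at (188,87) and (158,226). I'll measure those plugs.

```bash
cat >> h.py <<'E'
def plugs(c,thr=170,amin=20,amax=600):
    im=c['color'].astype(int); m=((im.min(2)>thr)&(im.max(2)-im.min(2)<45)).astype(np.uint8)
    n,l,st,ce=cv2.connectedComponentsWithStats(m)
    return [(ce[i].round(1),int(st[i,4])) for i in range(1,n) if amin<=st[i,4]<=amax]
def pair(c,P,z,L):
    """plug-centroid pairs whose distance at height z is about L"""
    out=[]
    for i in range(len(P)):
        for j in range(i):
            a=ray(c,[P[i][0],P[j][0]],z); d=a[0]-a[1]; l=np.linalg.norm(d)
            if abs(l-L)<.012: out.append((a.mean(0).round(4),round(np.degrees(np.arctan2(d[1],d[0]))%180,1),round(l,4),P[i][0],P[j][0]))
    return out
E
python3 - <<'E'
from h import *
for n,th,a in(('wrist',185,15),('top',190,5)):
    c=capture(n); P=plugs(c,th,a); print(n,[(list(p[0]),p[1]) for p in P][:30])
    for z in (.026,.020,.0155,.011):
        print(z); [print('  ',*o) for o in pair(c,P,z,.168)]
E
```

```text
wrist [([np.float64(286.9), np.float64(0.8)], 32), ([np.float64(185.7), np.float64(87.2)], 144), ([np.float64(81.4), np.float64(93.5)], 152), ([np.float64(185.4), np.float64(102.5)], 35), ([np.float64(291.9), np.float64(103.9)], 112), ([np.float64(291.7), np.float64(112.1)], 18), ([np.float64(75.0), np.float64(135.2)], 148), ([np.float64(168.6), np.float64(164.9)], 507), ([np.float64(70.6), np.float64(174.1)], 125), ([np.float64(292.0), np.float64(201.5)], 420), ([np.float64(156.7), np.float64(226.6)], 130), ([np.float64(292.0), np.float64(239.9)], 457), ([np.float64(459.7), np.float64(273.0)], 74), ([np.float64(221.0), np.float64(279.8)], 52), ([np.float64(215.5), np.float64(337.1)], 272)]
0.026
   [0.6193 0.0166 0.026 ] 35.1 0.1615 [168.6 164.9] [291.9 103.9]
   [0.62   0.0122 0.026 ] 32.2 0.1577 [168.6 164.9] [291.7 112.1]
   [ 5.019e-01 -3.000e-04  2.600e-02] 43.8 0.1749 [ 70.6 174.1] [185.7  87.2]
   [ 0.5025 -0.0085  0.026 ] 39.4 0.1649 [ 70.6 174.1] [185.4 102.5]
   [0.6351 0.0058 0.026 ] 142.2 0.1773 [292.  201.5] [185.7  87.2]
   [ 0.6357 -0.0023  0.026 ] 146.4 0.1668 [292. 
[... 9033 characters left out ...]
[283.3 128.4]
   [0.5899 0.4005 0.011 ] 175.2 0.1687 [129.  195.5] [134.  144.5]
   [ 0.5191 -0.4988  0.011 ] 34.1 0.1578 [422.2 208.5] [393.7 168.7]
   [ 0.4802 -0.1564  0.011 ] 39.7 0.1747 [319.9 222.1] [284.9 181.2]
   [ 0.4763 -0.2688  0.011 ] 138.2 0.1699 [319.9 222.1] [354.2 182.8]
   [ 0.4242 -0.1331  0.011 ] 82.0 0.1597 [319.9 222.1] [270.9 215.7]
   [ 0.4597 -0.3323  0.011 ] 4.9 0.1604 [359.5 232. ] [354.2 182.8]
   [ 0.4482 -0.2918  0.011 ] 34.7 0.1665 [359.5 232. ] [329.3 190.1]
   [ 0.2612 -0.4718  0.011 ] 11.7 0.1723 [408.  295.2] [395.6 242.3]
   [ 0.2504 -0.2357  0.011 ] 8.0 0.1713 [332.2 299.4] [323.9 246.2]
   [ 0.0545 -0.0181  0.011 ] 81.3 0.1653 [286.3 339.1] [234.9 331.5]
```

```bash
cat >> h.py <<'E'
def col(c,xy,z,thr=70,rad=.1):
    """column silhouette nearest xy: middle, axis angle, length, width (m), its plane at axis height z"""
    g=cv2.cvtColor(c['color'],cv2.COLOR_RGB2GRAY); m=(g>thr).astype(np.uint8)
    p0=proj(c,[[*xy,z]])[0]
    cn,_=cv2.findContours(m,cv2.RETR_EXTERNAL,cv2.CHAIN_APPROX_NONE)
    k=min((k for k in cn if cv2.contourArea(k)>80),key=lambda k:np.hypot(*(np.array(cv2.minAreaRect(k)[0])-p0)))
    w=ray(c,k[:,0,:],z)[:,:2]
    (cx,cy),_,_=r=cv2.minAreaRect((w*1000).astype(np.float32)); b=cv2.boxPoints(r)/1000
    e=max((b[1]-b[0],b[2]-b[1]),key=np.linalg.norm); l=sorted(np.array(r[1])/1000)
    return np.round([cx/1000,cy/1000],4),round(np.degrees(np.arctan2(e[1],e[0]))%180,1),round(l[1],4),round(l[0],4)
E
python3 - <<'E'
from h import *
w=capture('wrist');t=capture('top')
for nm,xy,z in(('thick',(.702,-.024),.023),('stout',(.556,-.026),.017),('slim',(.636,-.261),.0125),('thin',(.4,-.261),.008)):
    for c in (w,t):
        if c is w and xy[1]<-.1: continue
        for thr in (60,80): print(nm,'w' if c is w else 't',thr,*col(c,xy,z,thr))
print(delta(.702,-.024,.12,100))
E
```

```text
thick w 60 [ 0.7008 -0.0239] 99.9 0.1905 0.0544
thick w 80 [ 0.7008 -0.0239] 99.9 0.1905 0.0519
thick t 60 [ 0.7145 -0.0845] 168.4 0.0739 0.069
thick t 80 [ 0.7151 -0.085 ] 79.7 0.0683 0.0674
stout w 60 [ 0.5533 -0.0258] 83.2 0.1919 0.04
stout w 80 [ 0.5534 -0.0259] 83.3 0.1915 0.0382
stout t 60 [ 0.5017 -0.0732] 89.1 1.8635 1.3071
stout t 80 [ 0.5315 -0.0737] 89.1 1.8635 1.2475
slim t 60 [ 0.717  -0.0844] 168.4 0.0743 0.0695
slim t 80 [ 0.635  -0.2615] 92.2 0.1897 0.0265
thin t 60 [ 0.2507 -0.2377] 7.9 0.1924 0.0426
thin t 80 [ 0.4009 -0.2623] 75.0 0.19 0.0173
{'x': np.float64(0.17), 'y': np.float64(0.14), 'z': np.float64(5.11), 'yaw': np.float64(-0.01), 'th': np.float64(99.92), 'pos': [0.6994, -0.0288, 0.2477], 'w': 0.087, 'F': [-0.5, -0.7, -0.2]}
```

apply_moves --plan '[{"x": 0.18, "y": 0.09, "z": 1.5, "yaw": 0}, {"x": 0.18, "y": 0.09, "z": 3, "yaw": 0}, {"x": 0.18, "y": 0.09, "z": 4.5, "yaw": 0}, {"x": 0.18, "y": 0.09, "z": 6, "yaw": 0}, {"x": 0.18, "y": 0.09, "z": 7.2, "yaw": 0}, {"x": 0.18, "y": 0.09, "z": 8.2, "yaw": 0}, {"x": 0.18, "y": 0.09, "z": 9, "yaw": 0}, {"x": 0.18, "y": 0.09, "z": 9.45, "yaw": 0}, {"x": 0.18, "y": 0.09, "z": 9.45, "yaw": 0}, {"x": 0.18, "y": 0.09, "z": 9.45, "yaw": 0}]' --gripper -1

```text
t: 3.45
tool_pos: [0.7014, -0.0237, 0.0122]
orientation: [0.643, 0.766, 0.001, -0.0]
ft_force: [-0.0, 0.3, 1.2]
grip_width: 0.0873
```

apply_moves --plan '[{"x": 0, "y": 0, "z": 0, "yaw": 0}, {"x": 0, "y": 0, "z": 0, "yaw": 0}, {"x": 0, "y": 0, "z": 0, "yaw": 0}, {"x": 0, "y": 0, "z": 0, "yaw": 0}, {"x": 0, "y": 0, "z": 0, "yaw": 0}, {"x": 0, "y": 0, "z": 0, "yaw": 0}, {"x": 0, "y": 0, "z": 0, "yaw": 0}, {"x": 0, "y": 0, "z": 0, "yaw": 0}]' --gripper 1 --squeeze 45

```text
t: 4.25
tool_pos: [0.7014, -0.0237, 0.0121]
orientation: [0.643, 0.766, 0.001, -0.0]
ft_force: [-0.3, -0.1, 0.2]
grip_width: 0.0311
```

apply_moves --plan '[{"x": 0, "y": 0, "z": -0.2, "yaw": 0}, {"x": 0, "y": 0, "z": -0.6, "yaw": 0}, {"x": 0, "y": 0, "z": -1.2, "yaw": 0}, {"x": 0, "y": 0, "z": -2, "yaw": 0}, {"x": 0, "y": 0, "z": -3, "yaw": 0}, {"x": 0, "y": 0, "z": -4, "yaw": 0}, {"x": 0, "y": 0, "z": -5, "yaw": 0}, {"x": 0, "y": 0, "z": -6, "yaw": 0}, {"x": 0, "y": 0, "z": -7, "yaw": 0}, {"x": 0, "y": 0, "z": -8, "yaw": 0}, {"x": 0, "y": 0, "z": -8.5, "yaw": 0}, {"x": 0, "y": 0, "z": -8.5, "yaw": 0}]'

```text
t: 5.45
tool_pos: [0.7027, -0.0242, 0.2282]
orientation: [0.643, 0.766, 0.002, 0.003]
ft_force: [0.5, -0.9, -0.8]
grip_width: 0.0002
```

```bash
python3 - <<'E'
from h import *
print(delta(.54,.12,.24,95))
E
```

```text
{'x': np.float64(6.8), 'y': np.float64(-5.42), 'z': np.float64(-0.47), 'yaw': np.float64(0.82), 'th': np.float64(99.93), 'pos': [0.7027, -0.0242, 0.2282], 'w': 0.0002, 'F': [0.5, -0.9, -0.8]}
```

The grip missed: the width is 0 after the lift. I'll look at what happened.

```bash
python3 - <<'E'
from h import *
w=capture('wrist'); cv2.imwrite('pics/w2.png',w['color'][:,:,::-1])
for thr in (60,80): print(*col(w,(.701,-.024),.023,thr), *col(w,(.5534,-.0259),.017,thr))
E
```

```text
[ 0.7006 -0.024 ] 99.8 0.1914 0.0544 [ 0.5528 -0.026 ] 83.5 0.1921 0.0403
[ 0.6973 -0.0054] 99.8 0.1516 0.0502 [ 0.5529 -0.026 ] 83.4 0.1914 0.0387
```

View pics/w2.png

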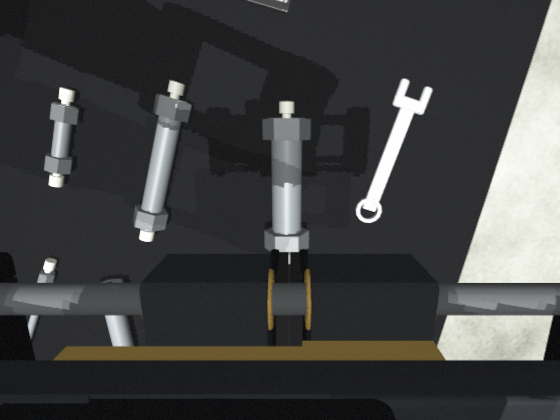

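The column hasn't moved, so the fingers closed too low on the pads. I'll regrip with the tube at the pad centre and allow more closing time.

apply_moves --plan '[{"x": 0, "y": -0.05, "z": 0, "yaw": 0}, {"x": 0, "y": -0.05, "z": 0.5, "yaw": 0}, {"x": 0, "y": -0.05, "z": 1, "yaw": 0}, {"x": 0, "y": -0.05, "z": 1.5, "yaw": 0}, {"x": 0, "y": -0.05, "z": 2, "yaw": 0}, {"x": 0, "y": -0.05, "z": 2.5, "yaw": 0}, {"x": 0, "y": -0.05, "z": 3, "yaw": 0}, {"x": 0, "y": -0.05, "z": 3.5, "yaw": 0}, {"x": 0, "y": -0.05, "z": 4.2, "yaw": 0}, {"x": 0, "y": -0.05, "z": 5, "yaw": 0}, {"x": 0, "y": -0.05, "z": 5.8, "yaw": 0}, {"x": 0, "y": -0.05, "z": 6.6, "yaw": 0}, {"x": 0, "y": -0.05, "z": 7.4, "yaw": 0}, {"x": 0, "y": -0.05, "z": 8.2, "yaw": 0}, {"x": 0, "y": -0.05, "z": 8.7, "yaw": 0}, {"x": 0, "y": -0.05, "z": 8.95, "yaw": 0}, {"x": 0, "y": -0.05, "z": 8.95, "yaw": 0}, {"x": 0, "y": -0.05, "z": 8.95, "yaw": 0}]' --gripper -1

```text
t: 7.3
tool_pos: [0.7018, -0.0242, 0.0029]
orientation: [0.643, 0.766, 0.002, 0.002]
ft_force: [0.5, 0.7, 0.7]
grip_width: 0.0869
```

apply_moves --plan '[{"x": 0, "y": 0, "z": 0, "yaw": 0}, {"x": 0, "y": 0, "z": 0, "yaw": 0}, {"x": 0, "y": 0, "z": 0, "yaw": 0}, {"x": 0, "y": 0, "z": 0, "yaw": 0}, {"x": 0, "y": 0, "z": 0, "yaw": 0}, {"x": 0, "y": 0, "z": 0, "yaw": 0}, {"x": 0, "y": 0, "z": 0, "yaw": 0}, {"x": 0, "y": 0, "z": 0, "yaw": 0}, {"x": 0, "y": 0, "z": 0, "yaw": 0}, {"x": 0, "y": 0, "z": 0, "yaw": 0}, {"x": 0, "y": 0, "z": 0, "yaw": 0}, {"x": 0, "y": 0, "z": 0, "yaw": 0}]' --gripper 1 --squeeze 45

```text
t: 8.5
tool_pos: [0.7017, -0.0242, 0.0028]
orientation: [0.643, 0.766, 0.002, 0.002]
ft_force: [0.8, -0.2, 0.4]
grip_width: 0.0297
```

apply_moves --plan '[{"x": 0, "y": 0, "z": -0.05, "yaw": 0}, {"x": 0, "y": 0, "z": -0.12, "yaw": 0}, {"x": 0, "y": 0, "z": -0.2, "yaw": 0}, {"x": 0, "y": 0, "z": -0.3, "yaw": 0}, {"x": 0, "y": 0, "z": -0.4, "yaw": 0}, {"x": 0, "y": 0, "z": -0.4, "yaw": 0}]' --gripper 1 --squeeze 60

```text
t: 9.1
tool_pos: [0.702, -0.0242, 0.0133]
orientation: [0.643, 0.766, 0.002, 0.002]
ft_force: [1.3, -1.0, -8.4]
grip_width: 0.0301
```

```bash
python3 - <<'E'
from h import *
s=read_state(); print(s['grip_width'],s['ft_force'],s['moment'],s['tool_pos'])
c=capture('scene'); q=proj(c,[s['tool_pos']])[0]; print(q)
a=c['color'][:,:,::-1]; x,y=map(int,q); x0,y0=max(x-70,0),max(y-60,0)
cv2.imwrite('pics/s3.png',cv2.resize(a[y0:y0+110,x0:x0+140],None,fx=5,fy=5,interpolation=cv2.INTER_CUBIC))
E
```

```text
0.030063625861929816 [ 1.29394549 -0.95935425 -8.37738591] [-0.02178297 -0.10578955 -0.00947473] [ 0.70202123 -0.02423617  0.01325834]
[340.22657003 274.58916547]
```

View pics/s3.png

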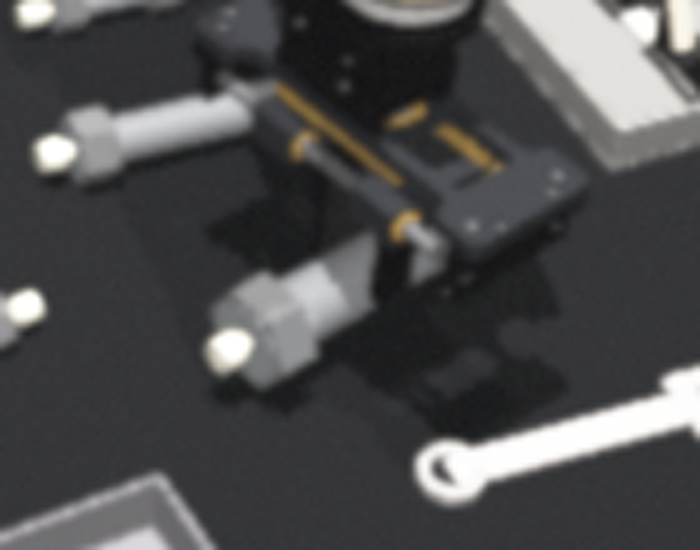

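Fz is about -8.4 N, so the column is held. I'll lift it smoothly and carry it to a viewing pose beside the tray.

apply_moves --plan '[{"x": 0, "y": 0, "z": -0.3, "yaw": 0}, {"x": 0, "y": 0, "z": -0.8, "yaw": 0}, {"x": 0, "y": 0, "z": -1.5, "yaw": 0}, {"x": 0, "y": 0, "z": -2.3, "yaw": 0}, {"x": 0, "y": 0, "z": -3.2, "yaw": 0}, {"x": 0.2, "y": -0.2, "z": -4.1, "yaw": 0.1}, {"x": 0.6, "y": -0.5, "z": -5, "yaw": 0.2}, {"x": 1.2, "y": -1, "z": -5.9, "yaw": 0.3}, {"x": 1.9, "y": -1.6, "z": -6.7, "yaw": 0.4}, {"x": 2.6, "y": -2.2, "z": -7.4, "yaw": 0.5}, {"x": 3.3, "y": -2.8, "z": -7.9, "yaw": 0.6}, {"x": 4, "y": -3.4, "z": -8.2, "yaw": 0.7}, {"x": 4.7, "y": -4, "z": -8.3, "yaw": 0.8}, {"x": 5.4, "y": -4.6, "z": -8.3, "yaw": 0.8}, {"x": 5.9, "y": -5, "z": -8.3, "yaw": 0.8}, {"x": 6.2, "y": -5.3, "z": -8.3, "yaw": 0.8}, {"x": 6.4, "y": -5.45, "z": -8.3, "yaw": 0.8}, {"x": 6.4, "y": -5.45, "z": -8.3, "yaw": 0.8}, {"x": 6.4, "y": -5.45, "z": -8.3, "yaw": 0.8}]'

```text
t: 11.05
tool_pos: [0.5401, 0.1093, 0.2201]
orientation: [0.675, 0.738, 0.002, 0.003]
ft_force: [-0.8, 0.7, -8.9]
grip_width: 0.0299
```

```bash
python3 - <<'E'
from h import *
s=read_state(); print(s['grip_width'],np.round(s['ft_force'],1),s['tool_pos'])
c=capture('wrist'); a=c['color'][:,:,::-1]; cv2.imwrite('pics/w4raw.png',a); cv2.imwrite('pics/w4.png',cv2.resize(a,None,fx=1.4,fy=1.4,interpolation=cv2.INTER_CUBIC))
np.save('w4.npy',c,allow_pickle=True)
E
```

```text
0.029873455589648747 [-0.8  0.7 -8.9] [0.54013103 0.10931311 0.2200561 ]
```

View pics/w4.png

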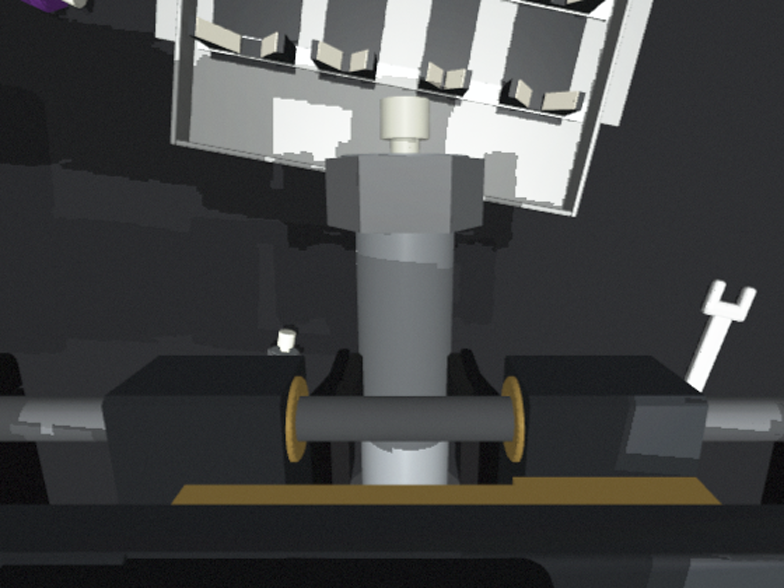

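From left the notches are thick, slim, thin, stout, which confirms the order. I'll shift to see both plate rows unobstructed, turning to the tray angle on the way.

apply_moves --plan '[{"x": 0.05, "y": 0.2, "z": -0.1, "yaw": 0.1}, {"x": 0.2, "y": 0.8, "z": -0.4, "yaw": 0.3}, {"x": 0.4, "y": 1.6, "z": -0.8, "yaw": 0.6}, {"x": 0.6, "y": 2.5, "z": -1.2, "yaw": 0.9}, {"x": 0.8, "y": 3.4, "z": -1.6, "yaw": 1.2}, {"x": 1, "y": 4.2, "z": -2, "yaw": 1.5}, {"x": 1.1, "y": 4.7, "z": -2.3, "yaw": 1.7}, {"x": 1.2, "y": 4.9, "z": -2.4, "yaw": 1.75}, {"x": 1.2, "y": 4.9, "z": -2.4, "yaw": 1.75}, {"x": 1.2, "y": 4.9, "z": -2.4, "yaw": 1.75}]'

```text
t: 12.1
tool_pos: [0.658, 0.1496, 0.2796]
orientation: [0.74, 0.673, 0.001, 0.001]
ft_force: [0.1, 0.8, -8.1]
grip_width: 0.0296
```

```bash
python3 - <<'E'
from h import *
s=read_state(); print(s['grip_width'],np.round(s['ft_force'],1),s['tool_pos'],tool()[1])
c=capture('wrist'); a=c['color'][:,:,::-1]; cv2.imwrite('pics/w5raw.png',a)
p=proj(c,[[.527,.288,.03]])[0]; print(p)
x0,y0=int(max(0,p[0]-165)),int(max(0,p[1]-120)); print(x0,y0)
cv2.imwrite('pics/w5.png',cv2.resize(a[y0:y0+240,x0:x0+320],None,fx=2.5,fy=2.5,interpolation=cv2.INTER_CUBIC))
np.save('w5.npy',c,allow_pickle=True)
E
```

```text
0.029619997454862906 [ 0.1  0.8 -8.1] [0.65801923 0.14964885 0.27957188] 84.60022814790906
[167.89787865  76.52898659]
2 0
```

View pics/w5.png

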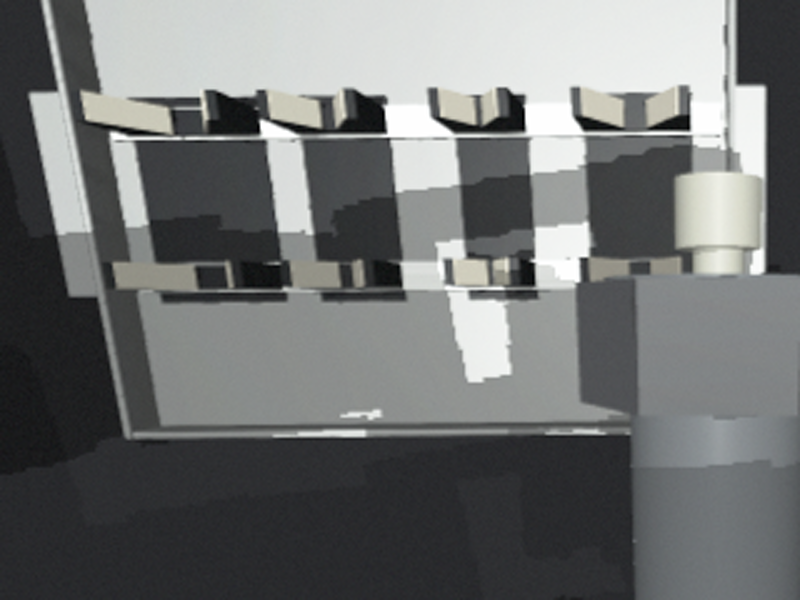

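```bash
python3 - <<'E'
from h import *
c=np.load('w5.npy',allow_pickle=True).item()
def R(u,v,z=.049): return ray(c,[[u/2.5+2,v/2.5]],z)[0][:2]
back=[(147.5,106),(306,106),(465.5,104),(629.5,103)]
L=[82,260,431,573]; Rr=[213,352,500,686]
B=np.array([R(*p) for p in back]); print(B.round(4), [round(np.linalg.norm(R(a,105)-R(b,105)),4) for a,b in zip(L,Rr)])
d=B[3]-B[0]; print('spacing',np.linalg.norm(np.diff(B,axis=0),axis=1).round(4),'dir',np.degrees(np.arctan2(d[1],d[0])))
# front plate y reference: top surface mid
for u in (113,290,450): print(R(u,276))
# top view: tray rectangle
t=capture('top'); 
cor=np.array([[133.5,140],[205,146],[197,240.5],[126,235.5]]); W=ray(t,cor,.03); print(W.round(3), W.mean(0).round(4))
# front wall in wrist, top z .034
print(R(130,437,.034),R(630,433,.034))
E
```

```text
[[0.4218 0.3309]
 [0.4915 0.3244]
 [0.562  0.3186]
 [0.6343 0.3122]] [np.float64(0.0579), np.float64(0.0407), np.float64(0.0305), np.float64(0.0501)]
spacing [0.0701 0.0706 0.0726] dir -5.021885454175844
[0.38674221 0.26195133]
[0.46846804 0.25426233]
[0.54242259 0.24730448]
[[0.685 0.39  0.03 ]
 [0.662 0.157 0.03 ]
 [0.357 0.182 0.03 ]
 [0.375 0.41  0.03 ]] [0.5199 0.2847 0.03  ]
[0.36392054 0.18667149] [0.61526332 0.16492925]
```

apply_moves --plan '[{"x": 0.1, "y": -0.2, "z": 0, "yaw": 0}, {"x": 0.3, "y": -0.6, "z": 0, "yaw": 0}, {"x": 0.7, "y": -1.4, "z": 0, "yaw": -0.07}, {"x": 1.2, "y": -2.4, "z": 0, "yaw": -0.07}, {"x": 1.7, "y": -3.5, "z": 0.2, "yaw": -0.07}, {"x": 2.2, "y": -4.6, "z": 0.6, "yaw": -0.07}, {"x": 2.7, "y": -5.7, "z": 1.2, "yaw": -0.07}, {"x": 3.2, "y": -6.8, "z": 1.9, "yaw": -0.07}, {"x": 3.7, "y": -7.9, "z": 2.7, "yaw": -0.07}, {"x": 4.2, "y": -8.8, "z": 3.5, "yaw": -0.07}, {"x": 4.6, "y": -9.5, "z": 4.3, "yaw": -0.07}, {"x": 4.8, "y": -9.9, "z": 5.1, "yaw": -0.07}, {"x": 4.89, "y": -10.12, "z": 5.8, "yaw": -0.07}, {"x": 4.89, "y": -10.12, "z": 6.4, "yaw": -0.07}, {"x": 4.89, "y": -10.12, "z": 6.9, "yaw": -0.07}, {"x": 4.89, "y": -10.12, "z": 7.18, "yaw": -0.07}, {"x": 4.89, "y": -10.12, "z": 7.18, "yaw": -0.07}, {"x": 4.89, "y": -10.12, "z": 7.18, "yaw": -0.07}]'

```text
t: 14.0
tool_pos: [0.4186, 0.2955, 0.1001]
orientation: [0.737, 0.676, 0.002, 0.002]
ft_force: [0.9, 0.5, -7.1]
grip_width: 0.0296
```

```bash
python3 - <<'E'
from h import *
print(delta(.4175,.295,.0158,85))
c=capture('wrist'); a=c['color'][:,:,::-1]; cv2.imwrite('pics/w6.png',a); np.save('w6.npy',c,allow_pickle=True)
E
```

```text
{'x': np.float64(-0.02), 'y': np.float64(-0.04), 'z': np.float64(3.37), 'yaw': np.float64(0.0), 'th': np.float64(85.02), 'pos': [0.4186, 0.2955, 0.1001], 'w': 0.0296, 'F': [0.9, 0.5, -7.1]}
```

View pics/w6.png

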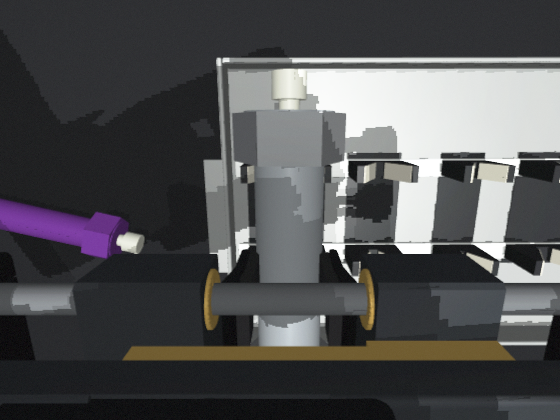

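The tube sits symmetrically over the far thick notch, whose posts are at about x=242 and 345 at row 172. I'll lower it.

apply_moves --plan '[{"x": 0, "y": -0.04, "z": 0.4, "yaw": 0}, {"x": 0, "y": -0.04, "z": 0.9, "yaw": 0}, {"x": 0, "y": -0.04, "z": 1.4, "yaw": 0}, {"x": 0, "y": -0.04, "z": 1.8, "yaw": 0}, {"x": 0, "y": -0.04, "z": 2.2, "yaw": 0}, {"x": 0, "y": -0.04, "z": 2.5, "yaw": 0}, {"x": 0, "y": -0.04, "z": 2.75, "yaw": 0}, {"x": 0, "y": -0.04, "z": 2.9, "yaw": 0}, {"x": 0, "y": -0.04, "z": 3, "yaw": 0}, {"x": 0, "y": -0.04, "z": 3.05, "yaw": 0}, {"x": 0, "y": -0.04, "z": 3.05, "yaw": 0}]'

```text
t: 15.15
tool_pos: [0.4185, 0.2958, 0.0241]
orientation: [0.737, 0.676, 0.002, 0.002]
ft_force: [-0.4, 0.3, -8.5]
grip_width: 0.0293
```

apply_moves --plan '[{"x": 0, "y": 0, "z": 0.05, "yaw": 0}, {"x": 0, "y": 0, "z": 0.1, "yaw": 0}, {"x": 0, "y": 0, "z": 0.15, "yaw": 0}, {"x": 0, "y": 0, "z": 0.2, "yaw": 0}, {"x": 0, "y": 0, "z": 0.25, "yaw": 0}, {"x": 0, "y": 0, "z": 0.25, "yaw": 0}]'

```text
t: 15.75
tool_pos: [0.4184, 0.2957, 0.0176]
orientation: [0.737, 0.676, 0.002, 0.002]
ft_force: [0.7, -0.0, -9.1]
grip_width: 0.0293
```

apply_moves --plan '[{"x": 0, "y": 0, "z": 0.04, "yaw": 0}, {"x": 0, "y": 0, "z": 0.07, "yaw": 0}, {"x": 0, "y": 0, "z": 0.1, "yaw": 0}, {"x": 0, "y": 0, "z": 0.1, "yaw": 0}]'

```text
t: 16.15
tool_pos: [0.4183, 0.2957, 0.015]
orientation: [0.737, 0.676, 0.002, 0.002]
ft_force: [0.2, -0.6, -7.8]
grip_width: 0.0299
```

apply_moves --plan '[{"x": 0, "y": 0, "z": 0.03, "yaw": 0}, {"x": 0, "y": 0, "z": 0.06, "yaw": 0}, {"x": 0, "y": 0, "z": 0.06, "yaw": 0}]'

```text
t: 16.45
tool_pos: [0.4178, 0.2956, 0.0134]
orientation: [0.737, 0.676, 0.002, 0.001]
ft_force: [-2.2, -0.0, -6.9]
grip_width: 0.0295
```

apply_moves --plan '[{"x": 0, "y": -0.04, "z": 0.02, "yaw": 0}, {"x": 0, "y": -0.06, "z": 0.05, "yaw": 0}, {"x": 0, "y": -0.06, "z": 0.08, "yaw": 0}, {"x": 0, "y": -0.06, "z": 0.08, "yaw": 0}]'

```text
t: 16.85
tool_pos: [0.4168, 0.2958, 0.0117]
orientation: [0.737, 0.676, 0.002, 0.002]
ft_force: [0.6, -0.4, -3.8]
grip_width: 0.0297
```

apply_moves --plan '[{"x": 0, "y": 0, "z": 0.03, "yaw": 0}, {"x": 0, "y": 0, "z": 0.05, "yaw": 0}, {"x": 0, "y": 0, "z": 0.05, "yaw": 0}]'

```text
t: 17.15
tool_pos: [0.4169, 0.2958, 0.0115]
orientation: [0.737, 0.676, 0.002, 0.002]
ft_force: [-0.9, -0.6, 4.5]
grip_width: 0.0295
```

```bash
python3 - <<'E'
from h import *
print(delta(.4175,.295,.0158,85))
c=capture('scene'); a=c['color'][:,:,::-1]; q=proj(c,[[.42,.295,.03]])[0]; x,y=map(int,q)
w=capture('wrist')['color'][:,:,::-1]
A=cv2.resize(a[y-55:y+65,x-60:x+90],(520,416),interpolation=cv2.INTER_CUBIC); B=cv2.resize(w[40:260,200:380],(340,416))
cv2.imwrite('pics/s7.png',np.hstack([A,B[:, :280]]))
E
```

```text
{'x': np.float64(-0.03), 'y': np.float64(0.03), 'z': np.float64(-0.17), 'yaw': np.float64(0.01), 'th': np.float64(85.04), 'pos': [0.4169, 0.2958, 0.0115], 'w': 0.0295, 'F': [-0.9, -0.6, 4.5]}
```

View pics/s7.png

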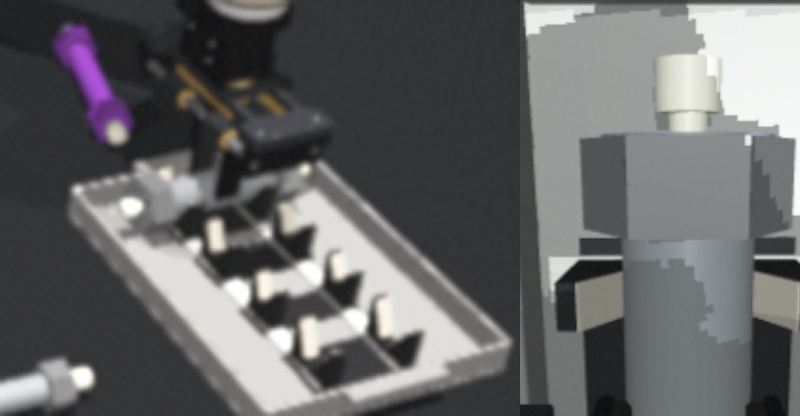

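The column is seated: solid contact at z=.0115, with the liners symmetric about the tube. I'll release with a partial opening, because the tray wall is close.

apply_moves --plan '[{"x": 0, "y": 0, "z": -0.03, "yaw": 0}, {"x": 0, "y": 0, "z": -0.03, "yaw": 0}, {"x": 0, "y": 0, "z": -0.03, "yaw": 0}, {"x": 0, "y": 0, "z": -0.03, "yaw": 0}, {"x": 0, "y": 0, "z": -0.03, "yaw": 0}, {"x": 0, "y": 0, "z": -0.03, "yaw": 0}, {"x": 0, "y": 0, "z": -0.03, "yaw": 0}, {"x": 0, "y": 0, "z": -0.03, "yaw": 0}]' --gripper -0.15

```text
t: 18.05
tool_pos: [0.4169, 0.2958, 0.0123]
orientation: [0.737, 0.676, 0.003, 0.002]
ft_force: [0.9, -0.1, 0.0]
grip_width: 0.0496
```

apply_moves --plan '[{"x": 0, "y": 0, "z": -0.3, "yaw": 0}, {"x": 0, "y": 0, "z": -0.8, "yaw": 0}, {"x": 0, "y": 0, "z": -1.5, "yaw": 0}, {"x": 0, "y": 0, "z": -2.5, "yaw": 0}, {"x": 0, "y": 0, "z": -3.5, "yaw": 0}, {"x": 0, "y": 0, "z": -5, "yaw": 0}, {"x": 0, "y": 0, "z": -6.5, "yaw": 0}, {"x": 0, "y": 0, "z": -8, "yaw": 0}, {"x": 0, "y": 0, "z": -8.5, "yaw": 0}, {"x": 0, "y": 0, "z": -8.5, "yaw": 0}]'

```text
t: 19.05
tool_pos: [0.417, 0.2964, 0.2283]
orientation: [0.737, 0.676, 0.006, 0.003]
ft_force: [-0.1, 0.5, -0.0]
grip_width: 0.0504
```

```bash
python3 - <<'E'
from h import *
print(delta(.553,-.026,.22,83.4))
E
```

```text
{'x': np.float64(-12.38), 'y': np.float64(6.53), 'z': np.float64(0.33), 'yaw': np.float64(0.28), 'th': np.float64(85.05), 'pos': [0.417, 0.2964, 0.2283], 'w': 0.0504, 'F': [-0.1, 0.5, -0.0]}
```

apply_moves --plan '[{"x": -1, "y": 0.5, "z": 0.3, "yaw": 0.28}, {"x": -12.4, "y": 6.53, "z": 0.33, "yaw": 0.28}, {"x": -12.4, "y": 6.53, "z": 0.33, "yaw": 0.28}, {"x": -12.4, "y": 6.53, "z": 0.33, "yaw": 0.28}, {"x": -12.4, "y": 6.53, "z": 0.33, "yaw": 0.28}, {"x": -12.4, "y": 6.53, "z": 0.33, "yaw": 0.28}, {"x": -12.4, "y": 6.53, "z": 0.33, "yaw": 0.28}, {"x": -12.4, "y": 6.53, "z": 0.33, "yaw": 0.28}, {"x": -12.4, "y": 6.53, "z": 0.33, "yaw": 0.28}, {"x": -12.4, "y": 6.53, "z": 0.33, "yaw": 0.28}, {"x": -12.4, "y": 6.53, "z": 0.33, "yaw": 0.28}, {"x": -12.4, "y": 6.53, "z": 0.33, "yaw": 0.28}, {"x": -12.4, "y": 6.53, "z": 0.33, "yaw": 0.28}]' --gripper -1

```text
t: 20.35
tool_pos: [0.5525, -0.0252, 0.2208]
orientation: [0.746, 0.666, 0.006, 0.003]
ft_force: [-0.2, 0.3, -0.7]
grip_width: 0.0871
```

```bash
python3 - <<'E'
from h import *
w=capture('wrist')
for thr in (60,70): print(*col(w,(.553,-.026),.017,thr))
m=col(w,(.553,-.026),.017,60); print(delta(*m[0],.003,m[1]))
t=capture('top'); a=t['color'][:,:,::-1]; cv2.imwrite('pics/t8.png',cv2.resize(a[125:250,115:225],None,fx=4.8,fy=4.8,interpolation=cv2.INTER_CUBIC))
E
```

```text
[ 0.5437 -0.0887] 172.8 0.7759 0.5229
[ 0.5439 -0.0887] 172.8 0.7755 0.5229
{'x': np.float64(-2.56), 'y': np.float64(-0.07), 'z': np.float64(8.71), 'yaw': np.float64(-14.89), 'th': np.float64(83.47), 'pos': [0.5527, -0.0254, 0.2208], 'w': 0.0874, 'F': [-0.7, -0.2, -0.7]}
```

View pics/t8.png

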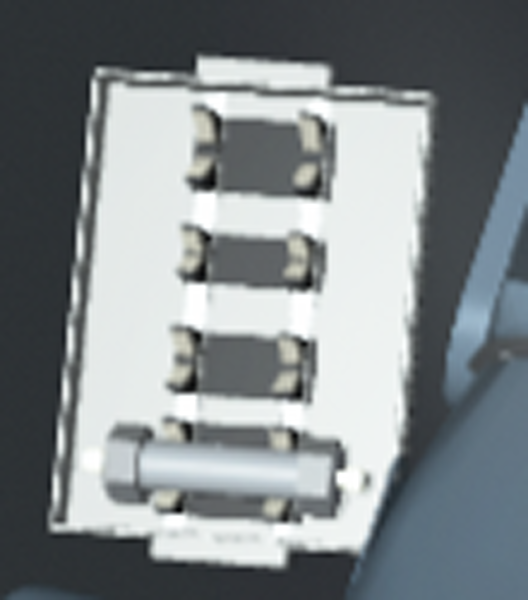

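The thick column lies squarely in its saddle, in the bottom (widest) pair. Next is the stout column.

apply_moves --plan '[{"x": 0, "y": 0.02, "z": 1.5, "yaw": 0}, {"x": 0, "y": 0.02, "z": 3, "yaw": 0}, {"x": 0, "y": 0.02, "z": 4.5, "yaw": 0}, {"x": 0, "y": 0.02, "z": 6, "yaw": 0}, {"x": 0, "y": 0.02, "z": 7.2, "yaw": 0}, {"x": 0, "y": 0.02, "z": 8, "yaw": 0}, {"x": 0, "y": 0.02, "z": 8.5, "yaw": 0}, {"x": 0, "y": 0.02, "z": 8.67, "yaw": 0}, {"x": 0, "y": 0.02, "z": 8.67, "yaw": 0}, {"x": 0, "y": 0.02, "z": 8.67, "yaw": 0}]'

```text
t: 21.45
tool_pos: [0.557, -0.025, 0.0051]
orientation: [0.746, 0.666, 0.007, 0.004]
ft_force: [0.5, -1.1, 0.3]
grip_width: 0.0869
```

apply_moves --plan '[{"x": 0, "y": 0, "z": 0, "yaw": 0}, {"x": 0, "y": 0, "z": 0, "yaw": 0}, {"x": 0, "y": 0, "z": 0, "yaw": 0}, {"x": 0, "y": 0, "z": 0, "yaw": 0}, {"x": 0, "y": 0, "z": 0, "yaw": 0}, {"x": 0, "y": 0, "z": 0, "yaw": 0}, {"x": 0, "y": 0, "z": 0, "yaw": 0}, {"x": 0, "y": 0, "z": 0, "yaw": 0}, {"x": 0, "y": 0, "z": 0, "yaw": 0}, {"x": 0, "y": 0, "z": 0, "yaw": 0}, {"x": 0, "y": 0, "z": 0, "yaw": 0}, {"x": 0, "y": 0, "z": 0, "yaw": 0}]' --gripper 1 --squeeze 40

```text
t: 22.65
tool_pos: [0.5571, -0.025, 0.0051]
orientation: [0.746, 0.666, 0.007, 0.004]
ft_force: [0.6, 0.1, -0.2]
grip_width: 0.0026
```

apply_moves --plan '[{"x": 0, "y": 0, "z": -0.05, "yaw": 0}, {"x": 0, "y": 0, "z": -0.12, "yaw": 0}, {"x": 0, "y": 0, "z": -0.2, "yaw": 0}, {"x": 0, "y": 0, "z": -0.3, "yaw": 0}, {"x": 0, "y": 0, "z": -0.4, "yaw": 0}, {"x": 0, "y": 0, "z": -0.4, "yaw": 0}]'

```text
t: 23.25
tool_pos: [0.5572, -0.0251, 0.0156]
orientation: [0.746, 0.666, 0.007, 0.004]
ft_force: [-0.6, -0.3, 0.3]
grip_width: 0.0005
```

The grip missed again. The tool also has a slight tilt, so it drifted 4 mm in x on the way down. I'll inspect before retrying.

```bash
cat >> h.py <<'E'
from scipy.spatial.transform import Rotation as Ro
def delta(x,y,z,th):
    s=read_state(); p=np.array(s['tool_pos']); R=Ro.from_quat(s['orientation']).as_matrix(); t=np.degrees(np.arctan2(R[1,0],R[0,0]))
    d=R.T@(np.array([x,y,z])-p)/.025; dth=(th-t+90)%180-90
    return dict(d=d.round(2).tolist(),yaw=round(float(-dth/6),2),th=round(float(t),2),tz=R[:,2].round(4).tolist(),pos=p.round(4).tolist(),w=round(s['grip_width'],4),F=np.round(s['ft_force'],1).tolist())
E
python3 - <<'E'
from h import *
print(delta(.5533,-.0259,.1,83.4))
c=capture('scene'); q=proj(c,[read_state()['tool_pos']])[0]; print(q,proj(c,[[.5533,-.0259,.017]]))
a=c['color'][:,:,::-1]; x,y=map(int,q); x0,y0=max(x-70,0),max(y-60,0); print(x0,y0)
cv2.imwrite('pics/s9.png',cv2.resize(a[y0:y0+110,x0:x0+140],None,fx=5,fy=5,interpolation=cv2.INTER_CUBIC))
E
```

```text
{'d': [-0.03, -0.1, -3.38], 'yaw': 0.01, 'th': 83.46, 'tz': [0.0159, 0.0029, -0.9999], 'pos': [0.5572, -0.0251, 0.0156], 'w': 0.0005, 'F': [-0.6, -0.3, 0.3]}
[310.04037231 238.38517579] [[309.08786819 237.16317929]]
240 178
```

View pics/s9.png

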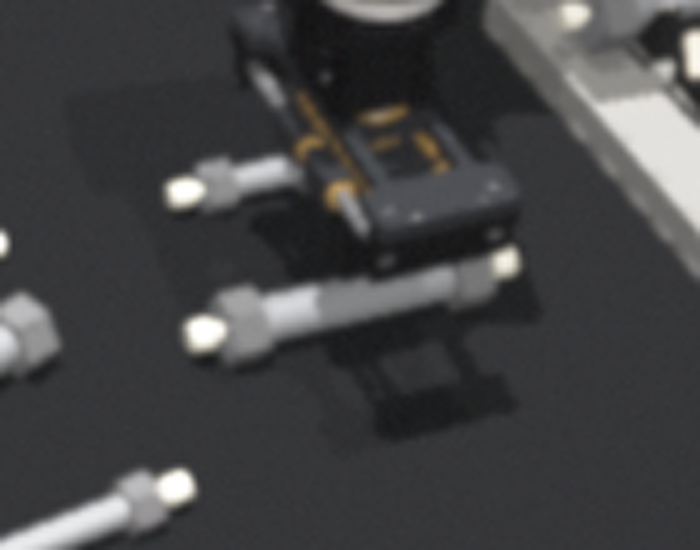

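```bash
python3 - <<'E'
from h import *
s=read_state(); p=np.array(s['tool_pos']); R=Ro.from_quat(s['orientation']).as_matrix()
w=capture('wrist')
for k in (0,.01,.019,.024,.03): print(k,*[proj(w,[p+R@[fx,0,-k]])[0].round(1) for fx in (0,.0095)])
im=w['color'][:,:,::-1]; cv2.imwrite('pics/w10.png',cv2.resize(im[150:310,180:400],None,fx=3.5,fy=3.5,interpolation=cv2.INTER_CUBIC))
E
```

```text
0 [290.1 250.5] [290.1 235. ]
0.01 [290.1 256.9] [290.1 240.6]
0.019 [290.2 263.2] [290.2 246.3]
0.024 [290.2 267. ] [290.2 249.7]
0.03 [290.2 271.8] [290.3 254. ]
```

View pics/w10.png

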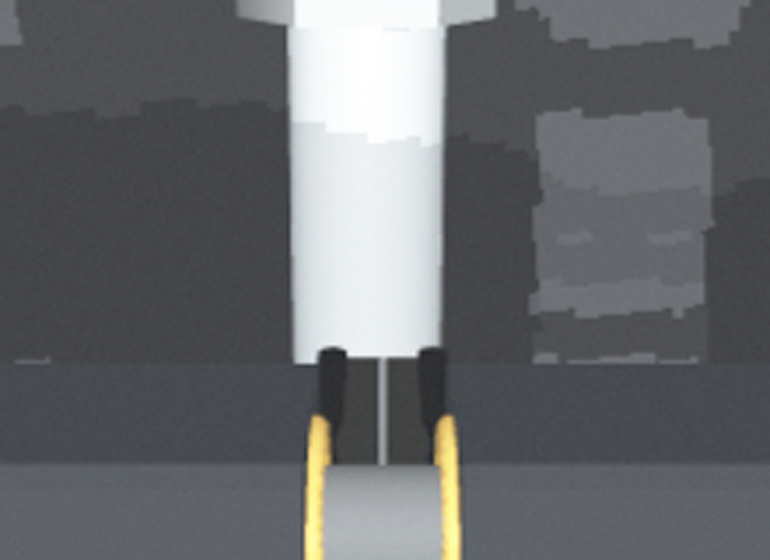

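The true fingertips sit about 24 mm above the reported TCP: the front edge is at pixel row 250, which matches k=.024. That explains both misses. I'll raise, open, and go lower, watching the force.

apply_moves --plan '[{"x": -0.03, "y": -0.1, "z": -1, "yaw": 0}, {"x": -0.03, "y": -0.1, "z": -1.6, "yaw": 0}, {"x": -0.03, "y": -0.1, "z": -1.6, "yaw": 0}, {"x": -0.03, "y": -0.1, "z": -1.6, "yaw": 0}, {"x": -0.03, "y": -0.1, "z": -1.6, "yaw": 0}, {"x": -0.03, "y": -0.1, "z": -1.6, "yaw": 0}, {"x": -0.03, "y": -0.1, "z": -1.4, "yaw": 0}, {"x": -0.03, "y": -0.12, "z": -1, "yaw": 0}, {"x": -0.03, "y": -0.14, "z": -0.5, "yaw": 0}, {"x": -0.05, "y": -0.16, "z": 0, "yaw": 0}, {"x": -0.05, "y": -0.17, "z": 0.5, "yaw": 0}, {"x": -0.05, "y": -0.17, "z": 0.9, "yaw": 0}, {"x": -0.05, "y": -0.17, "z": 1.1, "yaw": 0}, {"x": -0.05, "y": -0.17, "z": 1.1, "yaw": 0}, {"x": -0.05, "y": -0.17, "z": 1.1, "yaw": 0}]' --gripper -0.5

```text
t: 24.85
tool_pos: [0.5533, -0.0258, -0.0122]
orientation: [0.746, 0.666, 0.007, 0.004]
ft_force: [-0.5, 0.6, 1.3]
grip_width: 0.0651
```

apply_moves --plan '[{"x": 0, "y": 0, "z": 0.1, "yaw": 0}, {"x": 0, "y": 0, "z": 0.15, "yaw": 0}, {"x": 0, "y": 0, "z": 0.15, "yaw": 0}]'

```text
t: 25.15
tool_pos: [0.5534, -0.0258, -0.0158]
orientation: [0.746, 0.666, 0.007, 0.004]
ft_force: [-0.2, -0.5, -0.5]
grip_width: 0.065
```

apply_moves --plan '[{"x": 0, "y": 0, "z": 0.08, "yaw": 0}, {"x": 0, "y": 0, "z": 0.15, "yaw": 0}, {"x": 0, "y": 0, "z": 0.15, "yaw": 0}]'

```text
t: 25.45
tool_pos: [0.5533, -0.0257, -0.0198]
orientation: [0.746, 0.666, 0.007, 0.004]
ft_force: [-0.3, 0.9, -0.5]
grip_width: 0.0649
```

apply_moves --plan '[{"x": 0, "y": 0, "z": 0, "yaw": 0}, {"x": 0, "y": 0, "z": 0, "yaw": 0}, {"x": 0, "y": 0, "z": 0, "yaw": 0}, {"x": 0, "y": 0, "z": 0, "yaw": 0}, {"x": 0, "y": 0, "z": 0, "yaw": 0}, {"x": 0, "y": 0, "z": 0, "yaw": 0}, {"x": 0, "y": 0, "z": 0, "yaw": 0}, {"x": 0, "y": 0, "z": 0, "yaw": 0}]' --gripper 1 --squeeze 40

```text
t: 26.25
tool_pos: [0.5541, -0.0259, -0.0196]
orientation: [0.746, 0.666, 0.007, 0.005]
ft_force: [0.7, 0.3, -1.6]
grip_width: 0.023
```

apply_moves --plan '[{"x": 0, "y": 0, "z": -0.05, "yaw": 0}, {"x": 0, "y": 0, "z": -0.12, "yaw": 0}, {"x": 0, "y": 0, "z": -0.2, "yaw": 0}, {"x": 0, "y": 0, "z": -0.3, "yaw": 0}, {"x": 0, "y": 0, "z": -0.4, "yaw": 0}, {"x": 0, "y": 0, "z": -0.4, "yaw": 0}]'

```text
t: 26.85
tool_pos: [0.5542, -0.026, -0.0092]
orientation: [0.746, 0.666, 0.007, 0.005]
ft_force: [-0.0, 0.1, -3.3]
grip_width: 0.0231
```

Gripped: width .023, Fz about -3.3 N, and the axis is 36.6 mm above the reported TCP. Now I carry it to the stout saddle at (.632,.277).

apply_moves --plan '[{"x": 0, "y": 0, "z": -0.3, "yaw": 0}, {"x": 0, "y": 0, "z": -0.9, "yaw": 0}, {"x": 0, "y": 0, "z": -1.7, "yaw": 0}, {"x": 0.2, "y": 0, "z": -2.6, "yaw": 0}, {"x": 0.6, "y": 0.1, "z": -3.4, "yaw": -0.1}, {"x": 1.2, "y": 0.2, "z": -4, "yaw": -0.2}, {"x": 2, "y": 0.3, "z": -4.3, "yaw": -0.26}, {"x": 3, "y": 0.5, "z": -4.3, "yaw": -0.26}, {"x": 4.1, "y": 0.7, "z": -4.3, "yaw": -0.26}, {"x": 5.3, "y": 0.9, "z": -4.3, "yaw": -0.26}, {"x": 6.5, "y": 1.1, "z": -4.3, "yaw": -0.26}, {"x": 7.7, "y": 1.3, "z": -4.3, "yaw": -0.26}, {"x": 8.9, "y": 1.45, "z": -4.3, "yaw": -0.26}, {"x": 10, "y": 1.6, "z": -4.3, "yaw": -0.26}, {"x": 11, "y": 1.7, "z": -4.3, "yaw": -0.26}, {"x": 11.8, "y": 1.79, "z": -4.3, "yaw": -0.26}, {"x": 12.3, "y": 1.79, "z": -4.3, "yaw": -0.26}, {"x": 12.42, "y": 1.79, "z": -4.3, "yaw": -0.26}, {"x": 12.42, "y": 1.79, "z": -4.3, "yaw": -0.26}]'

```text
t: 28.75
tool_pos: [0.6314, 0.2769, 0.1002]
orientation: [0.737, 0.676, 0.007, 0.005]
ft_force: [0.4, 0.1, -4.4]
grip_width: 0.023
```

```bash
python3 - <<'E'
from h import *
print(delta(.632,.277,.012,85),delta(.632,.277,.0,85)['d'])
E
```

```text
{'d': [-0.0, -0.03, 3.53], 'yaw': 0.01, 'th': 85.05, 'tz': [0.0167, 0.0017, -0.9999], 'pos': [0.6314, 0.2769, 0.1002], 'w': 0.023, 'F': [0.4, 0.1, -4.4]} [-0.01, -0.04, 4.01]
```

apply_moves --plan '[{"x": 0, "y": 0, "z": 0.4, "yaw": 0}, {"x": 0, "y": 0, "z": 1, "yaw": 0}, {"x": 0, "y": 0, "z": 1.7, "yaw": 0}, {"x": 0, "y": -0.01, "z": 2.3, "yaw": 0}, {"x": 0, "y": -0.02, "z": 2.8, "yaw": 0}, {"x": 0, "y": -0.03, "z": 3.1, "yaw": 0}, {"x": 0, "y": -0.03, "z": 3.3, "yaw": 0}, {"x": 0, "y": -0.03, "z": 3.45, "yaw": 0}, {"x": 0, "y": -0.03, "z": 3.55, "yaw": 0}, {"x": 0, "y": -0.03, "z": 3.65, "yaw": 0}, {"x": 0, "y": -0.03, "z": 3.75, "yaw": 0}, {"x": 0, "y": -0.03, "z": 3.75, "yaw": 0}]'

```text
t: 29.95
tool_pos: [0.6321, 0.2771, 0.0064]
orientation: [0.737, 0.676, 0.007, 0.005]
ft_force: [-0.3, 0.5, -3.1]
grip_width: 0.0229
```

apply_moves --plan '[{"x": 0, "y": 0, "z": 0.05, "yaw": 0}, {"x": 0, "y": 0, "z": 0.1, "yaw": 0}, {"x": 0, "y": 0, "z": 0.15, "yaw": 0}, {"x": 0, "y": 0, "z": 0.15, "yaw": 0}]'

```text
t: 30.35
tool_pos: [0.632, 0.2771, 0.0025]
orientation: [0.737, 0.676, 0.006, 0.005]
ft_force: [-0.3, 0.3, -2.5]
grip_width: 0.0226
```

apply_moves --plan '[{"x": 0, "y": 0, "z": 0.04, "yaw": 0}, {"x": 0, "y": 0, "z": 0.08, "yaw": 0}, {"x": 0, "y": 0, "z": 0.12, "yaw": 0}, {"x": 0, "y": 0, "z": 0.12, "yaw": 0}]'

```text
t: 30.75
tool_pos: [0.6319, 0.277, -0.0008]
orientation: [0.737, 0.676, 0.006, 0.005]
ft_force: [0.3, -0.1, -4.5]
grip_width: 0.0229
```

apply_moves --plan '[{"x": 0, "y": 0, "z": 0.03, "yaw": 0}, {"x": 0, "y": 0, "z": 0.06, "yaw": 0}, {"x": 0, "y": 0, "z": 0.06, "yaw": 0}]'

```text
t: 31.05
tool_pos: [0.6318, 0.277, -0.0024]
orientation: [0.737, 0.676, 0.006, 0.005]
ft_force: [0.4, 0.0, -3.9]
grip_width: 0.0229
```

apply_moves --plan '[{"x": 0, "y": 0, "z": 0.03, "yaw": 0}, {"x": 0, "y": 0, "z": 0.05, "yaw": 0}, {"x": 0, "y": 0, "z": 0.05, "yaw": 0}]'

```text
t: 31.35
tool_pos: [0.632, 0.277, -0.0037]
orientation: [0.737, 0.676, 0.006, 0.005]
ft_force: [-0.8, -1.2, -4.0]
grip_width: 0.0227
```

apply_moves --plan '[{"x": 0, "y": 0, "z": 0.03, "yaw": 0}, {"x": 0, "y": 0, "z": 0.05, "yaw": 0}, {"x": 0, "y": 0, "z": 0.05, "yaw": 0}]'

```text
t: 31.65
tool_pos: [0.6325, 0.277, -0.0046]
orientation: [0.737, 0.676, 0.007, 0.005]
ft_force: [0.2, -0.9, -2.5]
grip_width: 0.0231
```

apply_moves --plan '[{"x": 0, "y": 0, "z": 0.03, "yaw": 0}, {"x": 0, "y": 0, "z": 0.04, "yaw": 0}, {"x": 0, "y": 0, "z": 0.04, "yaw": 0}]'

```text
t: 31.95
tool_pos: [0.6326, 0.277, -0.0048]
orientation: [0.737, 0.676, 0.007, 0.005]
ft_force: [-2.2, -0.8, 4.7]
grip_width: 0.023
```

Firm contact at -.0047. That puts the seat axis about 32 mm above the bench, the same as for the thick column. Release and lift.

apply_moves --plan '[{"x": 0, "y": 0, "z": -0.03, "yaw": 0}, {"x": 0, "y": 0, "z": -0.03, "yaw": 0}, {"x": 0, "y": 0, "z": -0.03, "yaw": 0}, {"x": 0, "y": 0, "z": -0.03, "yaw": 0}, {"x": 0, "y": 0, "z": -0.03, "yaw": 0}, {"x": 0, "y": 0, "z": -0.03, "yaw": 0}, {"x": 0, "y": 0, "z": -0.03, "yaw": 0}]' --gripper 0

```text
t: 32.65
tool_pos: [0.6326, 0.277, -0.0041]
orientation: [0.737, 0.676, 0.007, 0.005]
ft_force: [0.5, 0.5, 0.6]
grip_width: 0.0433
```

apply_moves --plan '[{"x": 0, "y": -0.01, "z": -0.3, "yaw": 0}, {"x": 0, "y": -0.01, "z": -0.8, "yaw": 0}, {"x": 0, "y": -0.02, "z": -1.5, "yaw": 0}, {"x": 0, "y": -0.03, "z": -2.5, "yaw": 0}, {"x": 0, "y": -0.04, "z": -3.5, "yaw": 0}, {"x": 0, "y": -0.06, "z": -5, "yaw": 0}, {"x": 0, "y": -0.08, "z": -6.5, "yaw": 0}, {"x": 0, "y": -0.1, "z": -8, "yaw": 0}, {"x": 0, "y": -0.1, "z": -8.5, "yaw": 0}]'

```text
t: 33.55
tool_pos: [0.6292, 0.2779, 0.2157]
orientation: [0.737, 0.676, 0.012, 0.008]
ft_force: [0.5, 0.2, 0.5]
grip_width: 0.0435
```

```bash
python3 - <<'E'
from h import *
print(delta(.66,-.20,.22,92)); print(delta(.636,-.35,.22,92))
E
```

```text
{'d': [-18.94, 2.87, -0.22], 'yaw': -1.15, 'th': 85.1, 'tz': [0.028, 0.0043, -0.9996], 'pos': [0.6292, 0.2779, 0.2157], 'w': 0.0435, 'F': [0.5, 0.2, 0.5]}
{'d': [-25.0, 2.43, -0.27], 'yaw': -1.15, 'th': 85.1, 'tz': [0.028, 0.0043, -0.9996], 'pos': [0.6292, 0.2779, 0.2157], 'w': 0.0435, 'F': [0.5, 0.2, 0.5]}
```

apply_moves --plan '[{"x": -1, "y": 0, "z": -0.3, "yaw": -0.2}, {"x": -25.7, "y": -0.6, "z": -0.5, "yaw": -1.15}, {"x": -25.7, "y": -0.6, "z": -0.5, "yaw": -1.15}, {"x": -25.7, "y": -0.6, "z": -0.5, "yaw": -1.15}, {"x": -25.7, "y": -0.6, "z": -0.5, "yaw": -1.15}, {"x": -25.7, "y": -0.6, "z": -0.5, "yaw": -1.15}, {"x": -25.7, "y": -0.6, "z": -0.5, "yaw": -1.15}, {"x": -25.7, "y": -0.6, "z": -0.5, "yaw": -1.15}, {"x": -25.7, "y": -0.6, "z": -0.5, "yaw": -1.15}, {"x": -25.7, "y": -0.6, "z": -0.5, "yaw": -1.15}, {"x": -25.7, "y": -0.6, "z": -0.5, "yaw": -1.15}, {"x": -25.7, "y": -0.6, "z": -0.5, "yaw": -1.15}, {"x": -25.7, "y": -0.6, "z": -0.5, "yaw": -1.15}, {"x": -25.7, "y": -0.6, "z": -0.5, "yaw": -1.15}, {"x": -25.7, "y": -0.6, "z": -0.5, "yaw": -1.15}, {"x": -25.7, "y": -0.6, "z": -0.5, "yaw": -1.15}, {"x": -25.7, "y": -0.6, "z": -0.5, "yaw": -1.15}, {"x": -25.7, "y": -0.6, "z": -0.5, "yaw": -1.15}, {"x": -25.7, "y": -0.6, "z": -0.5, "yaw": -1.15}]' --gripper -0.4

```text
t: 35.45
tool_pos: [0.5594, -0.3594, 0.2237]
orientation: [0.694, 0.72, 0.011, 0.008]
ft_force: [-0.8, -0.6, -0.2]
grip_width: 0.0607
```

```bash
python3 - <<'E'
from h import *
w=capture('wrist'); cv2.imwrite('pics/w11.png',w['color'][:,:,::-1]); t=capture('top')
for thr in (50,60,80):
  for nm,xy,z in(('slim',(.636,-.261),.0125),('thin',(.4,-.261),.008)): print(nm,thr,'W',*col(w,xy,z,thr),'T',*col(t,xy,z,thr+10))
m=col(w,(.636,-.261),.0125,60); print(delta(.635,-.2615,.1,92.2))
E
```

```text
slim 50 W [ 0.5776 -0.3846] 2.6 0.7216 0.4422 T [ 0.4811 -0.0729] 89.1 1.8685 1.3528
thin 50 W [ 0.5779 -0.3857] 2.6 0.7297 0.4472 T [ 0.4815 -0.0728] 89.1 1.8734 1.3564
slim 60 W [ 0.5939 -0.2112] 133.2 0.1233 0.064 T [ 0.8213 -0.2436] 89.3 0.1351 0.1074
thin 60 W [ 0.4925 -0.2594] 102.1 0.1669 0.1003 T [ 0.3547 -0.134 ] 147.6 1.0487 0.4705
slim 80 W [ 0.6353 -0.2583] 92.2 0.1914 0.0292 T [ 0.6403 -0.3815] 50.2 0.3277 0.2971
thin 80 W [ 0.399  -0.2598] 75.4 0.1901 0.0188 T [ 0.4298 -0.2983] 138.7 0.2394 0.1638
{'d': [3.81, 3.03, 5.04], 'yaw': -0.02, 'th': 92.07, 'tz': [0.028, 0.0044, -0.9996], 'pos': [0.5593, -0.36, 0.2236], 'w': 0.0609, 'F': [0.4, 0.3, -0.1]}
```

View pics/w11.png

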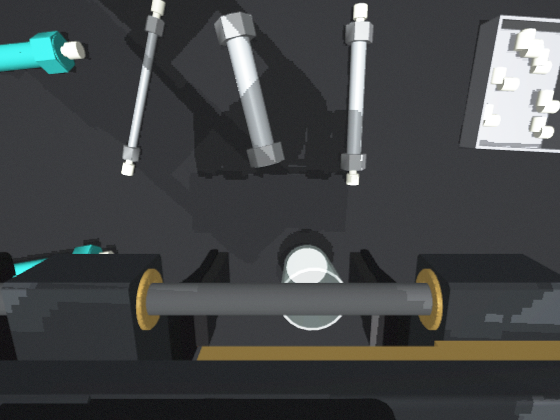

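Thin plugs are at (158,6) and (128,168), slim plugs at (361,12) and (352,178). The wrist and top measurements agree within 3 mm. I'll approach the slim column.

apply_moves --plan '[{"x": 1, "y": 0.8, "z": 0.5, "yaw": 0}, {"x": 2.2, "y": 1.8, "z": 1.5, "yaw": 0}, {"x": 3.3, "y": 2.6, "z": 2.8, "yaw": 0}, {"x": 3.89, "y": 3.03, "z": 4, "yaw": 0}, {"x": 3.89, "y": 3.03, "z": 5.04, "yaw": 0}, {"x": 3.89, "y": 3.03, "z": 5.04, "yaw": 0}, {"x": 3.89, "y": 3.03, "z": 5.04, "yaw": 0}, {"x": 3.89, "y": 3.03, "z": 5.04, "yaw": 0}]'

```text
t: 36.35
tool_pos: [0.6361, -0.2608, 0.1021]
orientation: [0.694, 0.719, 0.012, 0.01]
ft_force: [0.8, -0.8, -0.6]
grip_width: 0.0611
```

```bash
python3 - <<'E'
from h import *
print(delta(.6352,-.2595,-.0195,92.2))
E
```

```text
{'d': [0.05, -0.18, 4.86], 'yaw': -0.03, 'th': 92.03, 'tz': [0.031, 0.0024, -0.9995], 'pos': [0.6361, -0.2608, 0.1021], 'w': 0.0611, 'F': [0.8, -0.8, -0.6]}
```

apply_moves --plan '[{"x": 0.05, "y": -0.05, "z": 1, "yaw": 0}, {"x": 0.05, "y": -0.08, "z": 2, "yaw": 0}, {"x": 0.05, "y": -0.12, "z": 3, "yaw": 0}, {"x": 0.05, "y": -0.15, "z": 3.8, "yaw": 0}, {"x": 0.05, "y": -0.18, "z": 4.3, "yaw": 0}, {"x": 0.05, "y": -0.18, "z": 4.6, "yaw": 0}, {"x": 0.05, "y": -0.18, "z": 4.75, "yaw": 0}, {"x": 0.05, "y": -0.18, "z": 4.8, "yaw": 0}, {"x": 0.05, "y": -0.18, "z": 4.8, "yaw": 0}]'

```text
t: 37.25
tool_pos: [0.6358, -0.2598, -0.0171]
orientation: [0.694, 0.719, 0.012, 0.011]
ft_force: [1.1, 0.5, -0.2]
grip_width: 0.0613
```

apply_moves --plan '[{"x": 0, "y": 0, "z": 0, "yaw": 0}, {"x": 0, "y": 0, "z": 0, "yaw": 0}, {"x": 0, "y": 0, "z": 0, "yaw": 0}, {"x": 0, "y": 0, "z": 0, "yaw": 0}, {"x": 0, "y": 0, "z": 0, "yaw": 0}, {"x": 0, "y": 0, "z": 0, "yaw": 0}, {"x": 0, "y": 0, "z": 0, "yaw": 0}, {"x": 0, "y": 0, "z": 0, "yaw": 0}, {"x": 0, "y": 0, "z": 0, "yaw": 0}]' --gripper 1 --squeeze 30

```text
t: 38.15
tool_pos: [0.636, -0.2599, -0.0171]
orientation: [0.694, 0.719, 0.012, 0.011]
ft_force: [0.0, 0.1, -0.5]
grip_width: 0.0151
```

apply_moves --plan '[{"x": 0, "y": 0, "z": -0.05, "yaw": 0}, {"x": 0, "y": 0, "z": -0.12, "yaw": 0}, {"x": 0, "y": 0, "z": -0.2, "yaw": 0}, {"x": 0, "y": 0, "z": -0.3, "yaw": 0}, {"x": 0, "y": 0, "z": -0.4, "yaw": 0}, {"x": 0, "y": 0, "z": -0.4, "yaw": 0}]'

```text
t: 38.75
tool_pos: [0.636, -0.2601, -0.0066]
orientation: [0.694, 0.719, 0.012, 0.012]
ft_force: [0.2, 0.7, -2.3]
grip_width: 0.0151
```

```bash
python3 - <<'E'
from h import *
print(delta(.4888,.2895,.11,85))
E
```

```text
{'d': [22.18, -4.95, -4.84], 'yaw': 1.17, 'th': 92.03, 'tz': [0.0335, 0.001, -0.9994], 'pos': [0.636, -0.2601, -0.0066], 'w': 0.0151, 'F': [0.2, 0.7, -2.3]}
```

apply_moves --plan '[{"x": 0, "y": 0, "z": -0.3, "yaw": 0}, {"x": 0, "y": 0, "z": -0.9, "yaw": 0}, {"x": 0, "y": 0, "z": -1.7, "yaw": 0}, {"x": 0.2, "y": 0, "z": -2.6, "yaw": 0}, {"x": 0.7, "y": -0.1, "z": -3.5, "yaw": 0}, {"x": 1.5, "y": -0.3, "z": -4.3, "yaw": 0.1}, {"x": 2.6, "y": -0.6, "z": -4.84, "yaw": 0.2}, {"x": 4, "y": -0.9, "z": -4.84, "yaw": 0.3}, {"x": 5.5, "y": -1.2, "z": -4.84, "yaw": 0.4}, {"x": 7.1, "y": -1.6, "z": -4.84, "yaw": 0.5}, {"x": 8.7, "y": -2, "z": -4.84, "yaw": 0.6}, {"x": 10.3, "y": -2.4, "z": -4.84, "yaw": 0.7}, {"x": 11.9, "y": -2.8, "z": -4.84, "yaw": 0.8}, {"x": 13.5, "y": -3.2, "z": -4.84, "yaw": 0.9}, {"x": 15.1, "y": -3.5, "z": -4.84, "yaw": 1}, {"x": 16.7, "y": -3.8, "z": -4.84, "yaw": 1.1}, {"x": 18.3, "y": -4.2, "z": -4.84, "yaw": 1.17}, {"x": 19.6, "y": -4.5, "z": -4.84, "yaw": 1.17}, {"x": 20.7, "y": -4.7, "z": -4.84, "yaw": 1.17}, {"x": 21.5, "y": -4.85, "z": -4.84, "yaw": 1.17}]'

```text
t: 40.75
tool_pos: [0.4915, 0.2748, 0.1118]
orientation: [0.737, 0.676, 0.014, 0.011]
ft_force: [-0.3, -0.5, -1.8]
grip_width: 0.0152
```

apply_moves --plan '[{"x": 0, "y": 0, "z": 0, "yaw": 0}, {"x": 0.3, "y": 0, "z": 0, "yaw": 0}, {"x": 0.5, "y": 0, "z": 0, "yaw": 0}, {"x": 0.5, "y": 0, "z": 0, "yaw": 0}, {"x": 0.5, "y": 0, "z": 0, "yaw": 0}]'

```text
t: 41.25
tool_pos: [0.4929, 0.2866, 0.1119]
orientation: [0.737, 0.676, 0.014, 0.011]
ft_force: [0.4, -0.7, -2.4]
grip_width: 0.015
```

```bash
python3 - <<'E'
from h import *
print(delta(.4888,.2895,.0085,85))
E
```

```text
{'d': [0.08, -0.32, 4.13], 'yaw': 0.01, 'th': 85.06, 'tz': [0.0354, 0.0018, -0.9994], 'pos': [0.4929, 0.2866, 0.1119], 'w': 0.015, 'F': [0.4, -0.7, -2.4]}
```

apply_moves --plan '[{"x": 0.05, "y": -0.1, "z": 0.4, "yaw": 0}, {"x": 0.08, "y": -0.2, "z": 1, "yaw": 0}, {"x": 0.08, "y": -0.28, "z": 1.7, "yaw": 0}, {"x": 0.08, "y": -0.28, "z": 2.4, "yaw": 0}, {"x": 0.08, "y": -0.28, "z": 3, "yaw": 0}, {"x": 0.08, "y": -0.28, "z": 3.4, "yaw": 0}, {"x": 0.08, "y": -0.28, "z": 3.7, "yaw": 0}, {"x": 0.08, "y": -0.28, "z": 3.9, "yaw": 0}, {"x": 0.08, "y": -0.28, "z": 4.05, "yaw": 0}, {"x": 0.08, "y": -0.28, "z": 4.13, "yaw": 0}, {"x": 0.08, "y": -0.28, "z": 4.13, "yaw": 0}]'

```text
t: 42.35
tool_pos: [0.4899, 0.2895, 0.0086]
orientation: [0.737, 0.676, 0.014, 0.011]
ft_force: [-0.1, -0.1, -2.3]
grip_width: 0.0154
```

apply_moves --plan '[{"x": 0, "y": 0, "z": 0.05, "yaw": 0}, {"x": 0, "y": 0, "z": 0.1, "yaw": 0}, {"x": 0, "y": 0, "z": 0.14, "yaw": 0}, {"x": 0, "y": 0, "z": 0.14, "yaw": 0}]'

```text
t: 42.75
tool_pos: [0.4899, 0.2895, 0.005]
orientation: [0.737, 0.676, 0.014, 0.011]
ft_force: [-0.2, -1.4, -1.7]
grip_width: 0.0149
```

apply_moves --plan '[{"x": 0, "y": 0, "z": 0.03, "yaw": 0}, {"x": 0, "y": 0, "z": 0.06, "yaw": 0}, {"x": 0, "y": 0, "z": 0.06, "yaw": 0}]'

```text
t: 43.05
tool_pos: [0.4899, 0.2895, 0.0034]
orientation: [0.737, 0.676, 0.014, 0.011]
ft_force: [-0.8, -1.0, -2.8]
grip_width: 0.0147
```

apply_moves --plan '[{"x": 0, "y": 0, "z": 0.03, "yaw": 0}, {"x": 0, "y": 0, "z": 0.05, "yaw": 0}, {"x": 0, "y": 0, "z": 0.05, "yaw": 0}]'

```text
t: 43.35
tool_pos: [0.4895, 0.2894, 0.0022]
orientation: [0.737, 0.676, 0.013, 0.011]
ft_force: [-1.9, 0.2, 0.1]
grip_width: 0.0151
```

apply_moves --plan '[{"x": 0, "y": -0.02, "z": 0.01, "yaw": 0}, {"x": 0, "y": -0.03, "z": 0.03, "yaw": 0}, {"x": 0, "y": -0.03, "z": 0.05, "yaw": 0}, {"x": 0, "y": -0.03, "z": 0.05, "yaw": 0}]'

```text
t: 43.75
tool_pos: [0.4895, 0.2895, 0.0021]
orientation: [0.737, 0.676, 0.014, 0.012]
ft_force: [-0.7, -2.0, 7.5]
grip_width: 0.0152
```

Seated: firm at .0021, against .0024 predicted. Release and lift.

apply_moves --plan '[{"x": 0, "y": 0, "z": -0.02, "yaw": 0}, {"x": 0, "y": 0, "z": -0.02, "yaw": 0}, {"x": 0, "y": 0, "z": -0.02, "yaw": 0}, {"x": 0, "y": 0, "z": -0.02, "yaw": 0}, {"x": 0, "y": 0, "z": -0.02, "yaw": 0}, {"x": 0, "y": 0, "z": -0.02, "yaw": 0}, {"x": 0, "y": 0, "z": -0.02, "yaw": 0}]' --gripper 0.15

```text
t: 44.45
tool_pos: [0.4895, 0.2895, 0.0025]
orientation: [0.737, 0.676, 0.014, 0.012]
ft_force: [-0.7, -0.6, 0.2]
grip_width: 0.0366
```

apply_moves --plan '[{"x": 0, "y": 0.01, "z": -0.3, "yaw": 0}, {"x": 0, "y": 0.02, "z": -0.8, "yaw": 0}, {"x": 0, "y": 0.05, "z": -1.5, "yaw": 0}, {"x": 0, "y": 0.08, "z": -2.5, "yaw": 0}, {"x": 0, "y": 0.12, "z": -3.5, "yaw": 0}, {"x": 0, "y": 0.17, "z": -5, "yaw": 0}, {"x": 0, "y": 0.17, "z": -6, "yaw": 0}, {"x": 0, "y": 0.17, "z": -6, "yaw": 0}, {"x": 0, "y": 0.17, "z": -6, "yaw": 0}, {"x": 0, "y": 0.17, "z": -6, "yaw": 0}]'

```text
t: 45.45
tool_pos: [0.4873, 0.2885, 0.1519]
orientation: [0.737, 0.676, 0.013, 0.011]
ft_force: [-0.1, -0.1, -0.1]
grip_width: 0.0369
```

```bash
python3 - <<'E'
from h import *
print(delta(.40,-.261,.16,75.3))
E
```

```text
{'d': [-22.2, -1.58, -0.47], 'yaw': 1.63, 'th': 85.08, 'tz': [0.0344, 0.0011, -0.9994], 'pos': [0.4873, 0.2885, 0.1519], 'w': 0.0369, 'F': [-0.1, -0.1, -0.1]}
```

apply_moves --plan '[{"x": -1, "y": 0.2, "z": -0.47, "yaw": 0.1}, {"x": -3, "y": 0.4, "z": -0.47, "yaw": 0.2}, {"x": -11, "y": 0.5, "z": -0.47, "yaw": 0.8}, {"x": -11, "y": 0.5, "z": -0.47, "yaw": 0.8}, {"x": -11, "y": 0.5, "z": -0.47, "yaw": 0.8}, {"x": -11, "y": 0.5, "z": -0.47, "yaw": 0.8}, {"x": -22.2, "y": -1.58, "z": -0.47, "yaw": 1.63}, {"x": -22.2, "y": -1.58, "z": -0.47, "yaw": 1.63}, {"x": -22.2, "y": -1.58, "z": -0.47, "yaw": 1.63}, {"x": -22.2, "y": -1.58, "z": -0.47, "yaw": 1.63}, {"x": -22.2, "y": -1.58, "z": -0.47, "yaw": 1.63}, {"x": -22.2, "y": -1.58, "z": -0.47, "yaw": 1.63}, {"x": -22.2, "y": -1.58, "z": -0.47, "yaw": 1.63}, {"x": -22.2, "y": -1.58, "z": -0.47, "yaw": 1.63}, {"x": -22.2, "y": -1.58, "z": -0.47, "yaw": 1.63}, {"x": -22.2, "y": -1.58, "z": -0.47, "yaw": 1.63}, {"x": -22.2, "y": -1.58, "z": -0.47, "yaw": 1.63}, {"x": -22.2, "y": -1.58, "z": -0.47, "yaw": 1.63}]' --gripper -0.15

```text
t: 47.25
tool_pos: [0.4002, -0.2602, 0.1601]
orientation: [0.791, 0.611, 0.014, 0.01]
ft_force: [-0.1, 0.9, -0.2]
grip_width: 0.0497
```

```bash
python3 - <<'E'
from h import *
print(delta(.4005,-.2607,-.012,75.3))
E
```

```text
{'d': [-0.09, -0.21, 6.88], 'yaw': 0.02, 'th': 75.4, 'tz': [0.0344, 0.0013, -0.9994], 'pos': [0.4002, -0.2602, 0.1601], 'w': 0.0497, 'F': [-0.1, 0.9, -0.2]}
```

apply_moves --plan '[{"x": -0.02, "y": -0.04, "z": 1, "yaw": 0}, {"x": -0.04, "y": -0.08, "z": 2.2, "yaw": 0}, {"x": -0.06, "y": -0.12, "z": 3.5, "yaw": 0}, {"x": -0.08, "y": -0.16, "z": 4.7, "yaw": 0}, {"x": -0.09, "y": -0.19, "z": 5.7, "yaw": 0}, {"x": -0.09, "y": -0.21, "z": 6.4, "yaw": 0}, {"x": -0.09, "y": -0.21, "z": 6.75, "yaw": 0}, {"x": -0.09, "y": -0.21, "z": 6.88, "yaw": 0}, {"x": -0.09, "y": -0.21, "z": 6.88, "yaw": 0}, {"x": -0.09, "y": -0.21, "z": 6.88, "yaw": 0}]'

```text
t: 48.25
tool_pos: [0.401, -0.2612, -0.0112]
orientation: [0.791, 0.611, 0.014, 0.011]
ft_force: [1.0, 0.5, 0.2]
grip_width: 0.0499
```

apply_moves --plan '[{"x": 0, "y": 0, "z": 0.1, "yaw": 0}, {"x": 0, "y": 0, "z": 0.2, "yaw": 0}, {"x": 0, "y": 0, "z": 0.26, "yaw": 0}, {"x": 0, "y": 0, "z": 0.26, "yaw": 0}, {"x": 0, "y": 0, "z": 0.26, "yaw": 0}]'

```text
t: 48.75
tool_pos: [0.4012, -0.2612, -0.0178]
orientation: [0.791, 0.611, 0.014, 0.011]
ft_force: [0.1, 0.2, 0.5]
grip_width: 0.05
```

apply_moves --plan '[{"x": 0, "y": 0, "z": 0.06, "yaw": 0}, {"x": 0, "y": 0, "z": 0.12, "yaw": 0}, {"x": 0, "y": 0, "z": 0.12, "yaw": 0}, {"x": 0, "y": 0, "z": 0.12, "yaw": 0}]'

```text
t: 49.15
tool_pos: [0.4013, -0.2611, -0.0209]
orientation: [0.791, 0.611, 0.014, 0.011]
ft_force: [-0.1, -0.1, 0.1]
grip_width: 0.0503
```

apply_moves --plan '[{"x": 0, "y": 0, "z": 0, "yaw": 0}, {"x": 0, "y": 0, "z": 0, "yaw": 0}, {"x": 0, "y": 0, "z": 0, "yaw": 0}, {"x": 0, "y": 0, "z": 0, "yaw": 0}, {"x": 0, "y": 0, "z": 0, "yaw": 0}, {"x": 0, "y": 0, "z": 0, "yaw": 0}, {"x": 0, "y": 0, "z": 0, "yaw": 0}, {"x": 0, "y": 0, "z": 0, "yaw": 0}, {"x": 0, "y": 0, "z": 0, "yaw": 0}]' --gripper 1 --squeeze 25

```text
t: 50.05
tool_pos: [0.4013, -0.2612, -0.0208]
orientation: [0.791, 0.611, 0.014, 0.011]
ft_force: [0.3, -0.2, 0.5]
grip_width: 0.008
```

apply_moves --plan '[{"x": 0, "y": 0, "z": -0.05, "yaw": 0}, {"x": 0, "y": 0, "z": -0.12, "yaw": 0}, {"x": 0, "y": 0, "z": -0.2, "yaw": 0}, {"x": 0, "y": 0, "z": -0.3, "yaw": 0}, {"x": 0, "y": 0, "z": -0.4, "yaw": 0}, {"x": 0, "y": 0, "z": -0.4, "yaw": 0}]'

```text
t: 50.65
tool_pos: [0.4011, -0.2613, -0.0105]
orientation: [0.791, 0.611, 0.014, 0.011]
ft_force: [-0.6, -0.2, -1.4]
grip_width: 0.0081
```

```bash
python3 - <<'E'
from h import *
print(delta(.5614,.2832,.11,85.05))
E
```

```text
{'d': [22.74, 0.88, -4.59], 'yaw': -1.61, 'th': 75.41, 'tz': [0.0359, -0.0003, -0.9994], 'pos': [0.4011, -0.2613, -0.0105], 'w': 0.0081, 'F': [-0.6, -0.2, -1.4]}
```

apply_moves --plan '[{"x": 0, "y": 0, "z": -0.3, "yaw": 0}, {"x": 0, "y": 0, "z": -0.9, "yaw": 0}, {"x": 0, "y": 0, "z": -1.7, "yaw": 0}, {"x": 0.2, "y": 0, "z": -2.6, "yaw": 0}, {"x": 0.7, "y": 0, "z": -3.5, "yaw": 0}, {"x": 1.5, "y": 0.1, "z": -4.2, "yaw": -0.1}, {"x": 2.6, "y": 0.1, "z": -4.6, "yaw": -0.2}, {"x": 4, "y": 0.2, "z": -4.6, "yaw": -0.3}, {"x": 5.5, "y": 0.2, "z": -4.6, "yaw": -0.4}, {"x": 7.1, "y": 0.3, "z": -4.6, "yaw": -0.5}, {"x": 8.7, "y": 0.3, "z": -4.6, "yaw": -0.6}, {"x": 10.3, "y": 0.4, "z": -4.6, "yaw": -0.8}, {"x": 11.9, "y": 0.5, "z": -4.6, "yaw": -0.9}, {"x": 13.5, "y": 0.5, "z": -4.6, "yaw": -1}, {"x": 15.1, "y": 0.6, "z": -4.6, "yaw": -1.1}, {"x": 16.7, "y": 0.6, "z": -4.6, "yaw": -1.2}, {"x": 18.3, "y": 0.7, "z": -4.6, "yaw": -1.3}, {"x": 19.6, "y": 0.8, "z": -4.6, "yaw": -1.4}, {"x": 20.7, "y": 0.88, "z": -4.6, "yaw": -1.5}, {"x": 21.5, "y": 0.88, "z": -4.6, "yaw": -1.61}]'

```text
t: 52.65
tool_pos: [0.5539, 0.2552, 0.1103]
orientation: [0.736, 0.677, 0.013, 0.012]
ft_force: [-0.1, 0.2, -2.5]
grip_width: 0.0081
```

apply_moves --plan '[{"x": 0.2, "y": 0, "z": 0, "yaw": 0}, {"x": 0.5, "y": 0, "z": 0, "yaw": 0}, {"x": 0.8, "y": 0, "z": 0, "yaw": 0}, {"x": 0.8, "y": 0, "z": 0, "yaw": 0}, {"x": 0.8, "y": 0, "z": 0, "yaw": 0}]'

```text
t: 53.15
tool_pos: [0.5553, 0.2745, 0.1104]
orientation: [0.736, 0.676, 0.013, 0.012]
ft_force: [0.9, 0.3, -0.7]
grip_width: 0.0079
```

```bash
python3 - <<'E'
from h import *
print(delta(.5614,.2832,.0095,85.05))
w=capture('wrist'); cv2.imwrite('pics/w12.png',cv2.resize(w['color'][60:280,170:450,::-1],None,fx=2.7,fy=2.7,interpolation=cv2.INTER_CUBIC))
E
```

```text
{'d': [0.36, 0.07, 4.04], 'yaw': 0.01, 'th': 85.14, 'tz': [0.036, -0.0004, -0.9994], 'pos': [0.5553, 0.2745, 0.1104], 'w': 0.0079, 'F': [0.9, 0.3, -0.7]}
```

View pics/w12.png

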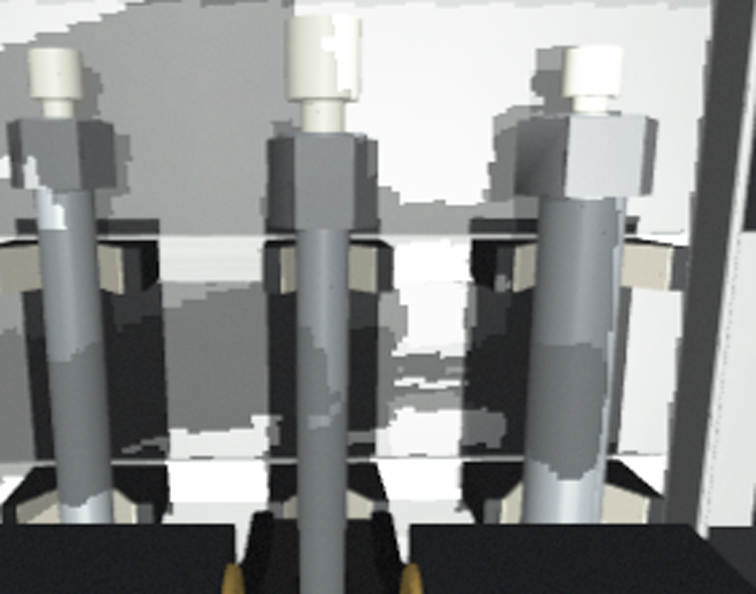

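Slim and stout lie in their notches to either side, and thin is above its own notch. Lowering.

apply_moves --plan '[{"x": 0.1, "y": 0.02, "z": 0.3, "yaw": 0}, {"x": 0.25, "y": 0.04, "z": 0.9, "yaw": 0}, {"x": 0.36, "y": 0.07, "z": 1.6, "yaw": 0}, {"x": 0.36, "y": 0.07, "z": 2.3, "yaw": 0}, {"x": 0.36, "y": 0.07, "z": 2.9, "yaw": 0}, {"x": 0.36, "y": 0.07, "z": 3.3, "yaw": 0}, {"x": 0.36, "y": 0.07, "z": 3.6, "yaw": 0}, {"x": 0.36, "y": 0.07, "z": 3.8, "yaw": 0}, {"x": 0.36, "y": 0.07, "z": 3.95, "yaw": 0}, {"x": 0.36, "y": 0.07, "z": 4.03, "yaw": 0}, {"x": 0.36, "y": 0.07, "z": 4.03, "yaw": 0}]'

```text
t: 54.3
tool_pos: [0.5617, 0.2833, 0.01]
orientation: [0.736, 0.676, 0.013, 0.012]
ft_force: [-0.3, 0.6, -1.5]
grip_width: 0.0079
```

apply_moves --plan '[{"x": 0, "y": 0, "z": 0.05, "yaw": 0}, {"x": 0, "y": 0, "z": 0.1, "yaw": 0}, {"x": 0, "y": 0, "z": 0.14, "yaw": 0}, {"x": 0, "y": 0, "z": 0.14, "yaw": 0}]'

```text
t: 54.7
tool_pos: [0.5617, 0.2832, 0.0064]
orientation: [0.736, 0.676, 0.013, 0.012]
ft_force: [-0.6, 0.2, -0.4]
grip_width: 0.0082
```

apply_moves --plan '[{"x": 0, "y": 0, "z": 0.03, "yaw": 0}, {"x": 0, "y": 0, "z": 0.06, "yaw": 0}, {"x": 0, "y": 0, "z": 0.08, "yaw": 0}, {"x": 0, "y": 0, "z": 0.08, "yaw": 0}]'

```text
t: 55.1
tool_pos: [0.5616, 0.2832, 0.0043]
orientation: [0.736, 0.676, 0.013, 0.012]
ft_force: [-0.2, 0.2, -0.2]
grip_width: 0.0082
```

apply_moves --plan '[{"x": 0, "y": 0, "z": 0.03, "yaw": 0}, {"x": 0, "y": 0, "z": 0.05, "yaw": 0}, {"x": 0, "y": 0, "z": 0.05, "yaw": 0}]'

```text
t: 55.4
tool_pos: [0.5612, 0.2832, 0.0032]
orientation: [0.736, 0.676, 0.013, 0.012]
ft_force: [-1.5, 0.2, 1.2]
grip_width: 0.0079
```

apply_moves --plan '[{"x": 0, "y": -0.02, "z": 0.02, "yaw": 0}, {"x": 0, "y": -0.02, "z": 0.04, "yaw": 0}, {"x": 0, "y": -0.02, "z": 0.04, "yaw": 0}]'

```text
t: 55.7
tool_pos: [0.5612, 0.2833, 0.0031]
orientation: [0.736, 0.676, 0.013, 0.012]
ft_force: [-1.8, -1.3, 5.6]
grip_width: 0.0082
```

Seated at .0031, against .0032 predicted. Release, lift clear, and move off for a final look.

apply_moves --plan '[{"x": 0, "y": 0, "z": -0.02, "yaw": 0}, {"x": 0, "y": 0, "z": -0.02, "yaw": 0}, {"x": 0, "y": 0, "z": -0.02, "yaw": 0}, {"x": 0, "y": 0, "z": -0.02, "yaw": 0}, {"x": 0, "y": 0, "z": -0.02, "yaw": 0}, {"x": 0, "y": 0, "z": -0.02, "yaw": 0}, {"x": 0, "y": 0, "z": -0.02, "yaw": 0}]' --gripper 0.3

```text
t: 56.4
tool_pos: [0.5612, 0.2833, 0.0035]
orientation: [0.736, 0.676, 0.013, 0.012]
ft_force: [0.1, -0.6, 0.5]
grip_width: 0.0305
```

apply_moves --plan '[{"x": 0, "y": 0.01, "z": -0.3, "yaw": 0}, {"x": 0, "y": 0.02, "z": -0.8, "yaw": 0}, {"x": 0, "y": 0.05, "z": -1.5, "yaw": 0}, {"x": 0, "y": 0.08, "z": -2.5, "yaw": 0}, {"x": 0, "y": 0.12, "z": -3.5, "yaw": 0}, {"x": 0, "y": 0.17, "z": -5, "yaw": 0}, {"x": 0, "y": 0.2, "z": -6.5, "yaw": 0}, {"x": 0, "y": 0.2, "z": -8, "yaw": 0}, {"x": -1, "y": 0.2, "z": -8, "yaw": 0}, {"x": -3, "y": 0.2, "z": -8, "yaw": 0}, {"x": -12, "y": 0.2, "z": -8, "yaw": 0}, {"x": -12, "y": 0.2, "z": -8, "yaw": 0}, {"x": -12, "y": 0.2, "z": -8, "yaw": 0}, {"x": -12, "y": 0.2, "z": -8, "yaw": 0}, {"x": -12, "y": 0.2, "z": -8, "yaw": 0}, {"x": -12, "y": 0.2, "z": -8, "yaw": 0}, {"x": -12, "y": 0.2, "z": -8, "yaw": 0}, {"x": -12, "y": 0.2, "z": -8, "yaw": 0}, {"x": -12, "y": 0.2, "z": -8, "yaw": 0}]'

```text
t: 58.3
tool_pos: [0.5335, -0.0145, 0.203]
orientation: [0.736, 0.677, 0.013, 0.012]
ft_force: [0.4, -0.2, 0.6]
grip_width: 0.0308
```

```bash
python3 - <<'E'
from h import *
print(read_state()['tool_pos'],read_state()['t'],read_state()['grip_width'])
t=capture('top')['color'][:,:,::-1]; s=capture('scene')['color'][:,:,::-1]
A=cv2.resize(t[130:250,118:218],(400,480),interpolation=cv2.INTER_CUBIC); B=cv2.resize(s[150:270,260:360+0],(400,480),interpolation=cv2.INTER_CUBIC)
B=cv2.resize(s[140:260,320:420+50],(400,320),interpolation=cv2.INTER_CUBIC); C=cv2.resize(t[90:240,220:420],(400,300))[:160]
cv2.imwrite('pics/f.png',np.hstack([A,np.vstack([B,C])]))
E
```

```text
[ 0.53351383 -0.01451774  0.20296012] 58.3 0.030797042883940712
```

View pics/f.png

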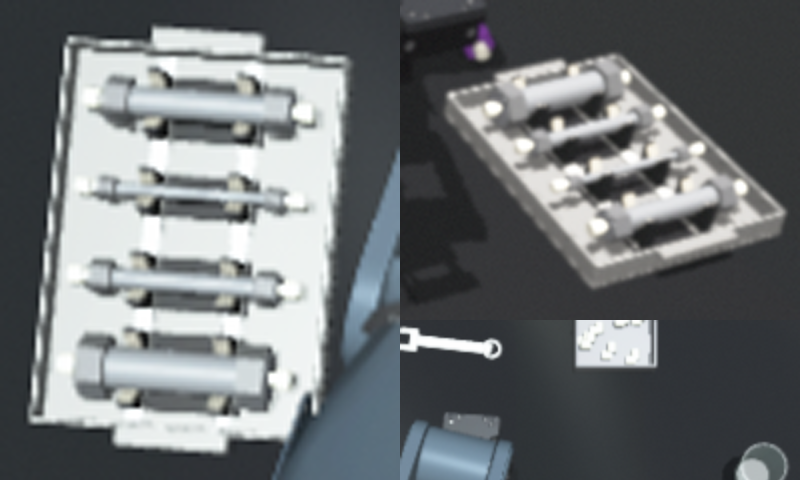

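```bash
python3 -c "
from plant import *
print(sign_off())"
```

```text
the job is handed in; nothing more can be done
None
```

All four plugged columns are in the tray, each in the saddle pair made for its thickness, laid in the order thick, stout, slim, thin. I handed the job in at about 58 s of the 118 s.

**Final checks:** The last top and scene views show all four lying level, about midway along. Each one met firm contact as it was lowered, at a consistent height of about 32 mm above the bench by the reported pose.

**The other two:** I never gripped or moved the unplugged column or the guard-column holder. The last picture does not show either clearly, so I did not confirm that by a final look.

**What disagreed or went wrong:**
- **Finger height:** The real fingertips sat about 24 mm higher than the reported tool position. Two early grasps, one on the thick column and one on the stout, closed on nothing because of it. Neither column moved, and I corrected for it by reaching lower.
- **Thick column:** I gripped it before finding that offset, so it was held above its axis. It did not slip out and it seated properly.
- **Seat height:** The saddles read about 4 mm lower than the 36 mm the task gives, so I lowered each column until it touched.
- **Tool tilt:** The tool picked up about 2° of tilt over the run, which I allowed for in positioning.

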